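Put the press boards and weights away

TASK

The pressing is finished: put the kit away. Stand every steel weight upright on the floor of the open plywood box (one of them is still on a press board), and slide every press board, plain end first, into a bay of the slotted rack until it is fully home against the back stop. Leave the paste jar, the dish and the brush where they are.

Things in the scene. Friction and masses are not known exactly. Their poses are not given: they have to be found in the camera images.
- rack: Low slotted wooden rack, fixed, 195 mm wide (y), 97 mm deep, 21 mm high. Three equal bays side by side, open towards the robot (rack -x), centre lines along x at rack y = -62, 0, +62 mm. Each bay is 53 mm wide between 9 mm rails with rounded noses, and 13 mm high under two cross slats; the bench is its floor. Origin at bench height on the middle bay's centre line; x points into the bays.
- rack_mouth (a point): Mouth of the middle bay: front of the rail noses, at rack x = -40 mm, y = 0, at bench height. The first slat spans rack x = -30 to -8 mm.
- rack_stop (a point): Back stop of the middle bay, which a board's front end meets: rack x = +45 mm, y = 0, at bench height. A board fully home has its middle at rack x = -15 mm; 35 mm of it stays out in front, with the grip (grip's middle at rack x = -57 mm, clear of the slat).
- box: Open plywood box fixed to the bench, outside 116 mm (x) x 166 mm (y) x 42 mm high, walls and floor 8 mm, so inside 100 x 150 mm and 34 mm deep. All five weights together just fit: the long one along the box's x at one end, the other four two by two beside it. Origin at the centre of its underside; inner floor at z = 8 mm.
- board_a: Light wooden press board, 120 (x) x 50 (y) x 10 mm thick, 90 g. An upright wooden grip stands near its rear (-x) end, centred 42 mm behind the middle: 30 mm along x, 16 mm across y, top 56 mm above the underside; pinch it across y. Origin at the centre of the underside, x towards the plain front end. At the start square_1 stands on it, its centre 15 mm ahead of the board's middle.
- board_b: Light wooden press board, 120 (x) x 50 (y) x 10 mm thick, 90 g. An upright wooden grip stands near its rear (-x) end, centred 42 mm behind the middle: 30 mm along x, 16 mm across y, top 56 mm above the underside; pinch it across y. Origin at the centre of the underside, x towards the plain front end. May be absent.
- board_c: Light wooden press board, 120 (x) x 50 (y) x 10 mm thick, 90 g. An upright wooden grip stands near its rear (-x) end, centred 42 mm behind the middle: 30 mm along x, 16 mm across y, top 56 mm above the underside; pinch it across y. Origin at the centre of the underside, x towards the plain front end. May be absent.
- square_1: Square steel weight, 46 x 46 mm, body 38 mm high, about 0.45 kg. On top, in the middle, stands a dark steel grip: 16 mm along the weight's x, 22 mm along its y, 34 mm high (38 to 72 mm above the underside); pinch it across its 16 mm. Origin at the centre of the underside, z up. Stands on board_a at the start.
- square_2: Square steel weight, 46 x 46 mm, body 38 mm high, about 0.45 kg. On top, in the middle, stands a dark steel grip: 16 mm along the weight's x, 22 mm along its y, 34 mm high (38 to 72 mm above the underside); pinch it across its 16 mm. Origin at the centre of the underside, z up. May be absent.
- round_1: Round steel weight, 46 mm across, body 38 mm high, about 0.4 kg. On top, in the middle, stands a dark steel grip: 16 mm along the weight's x, 22 mm along its y, 34 mm high (38 to 72 mm above the underside); pinch it across its 16 mm. Origin at the centre of the underside, z up. May be absent.
- round_2: Round steel weight, 46 mm across, body 38 mm high, about 0.4 kg. On top, in the middle, stands a dark steel grip: 16 mm along the weight's x, 22 mm along its y, 34 mm high (38 to 72 mm above the underside); pinch it across its 16 mm. Origin at the centre of the underside, z up. May be absent.
- bar: Long steel weight, 96 mm (x) x 46 mm (y), body 38 mm high, about 0.7 kg. On top, in the middle, stands a dark steel grip: 16 mm along the weight's x, 22 mm along its y, 34 mm high (38 to 72 mm above the underside); pinch it across its 16 mm. Origin at the centre of the underside, z up. May be absent.
- paste_jar: Closed paste jar, 64 mm across, 75 mm high, beyond the rack. Origin at the centre of its underside. Not part of the job; leave it where it is.
- dish: Small white bowl, 90 mm across, 30 mm high, at the robot's right. Origin at the centre of its underside. Not part of the job; leave it where it is.
- brush: Paste brush lying on the bench beyond the rack, lengthwise across the robot's view. Origin under its middle. Not part of the job; leave it where it is.

How it is judged:
At the end, for the whole second after the job is handed in: Every weight present stands in the box (upright within 0.1 rad, underside within 5 mm of the box floor, centre within 30 mm (x) and 56 mm (y) of the box's middle); every board present lies flat in a bay of the rack, within 5 mm of fully home and 6 mm of the bay's centre line; all at rest (x of square_1 in the frame of box between -0.03 and 0.03 m and y of square_1 in the frame of box between -0.056 and 0.056 m and z of square_1 in the frame of box between 0.003 and 0.013 m and angle between each of square_1, square_2, round_1, round_2, bar's own z axis and vertical below 0.1 rad and linear speed of each of square_1, square_2, round_1, round_2, bar, board_a, board_b, board_c below 0.02 m/s and x of square_2 in the frame of box between -0.03 and 0.03 m and y of square_2 in the frame of box between -0.056 and 0.056 m and z of square_2 in the frame of box between 0.003 and 0.013 m and x of round_1 in the frame of box between -0.03 and 0.03 m and y of round_1 in the frame of box between -0.056 and 0.056 m and z of round_1 in the frame of box between 0.003 and 0.013 m and x of round_2 in the frame of box between -0.03 and 0.03 m and y of round_2 in the frame of box between -0.056 and 0.056 m and z of round_2 in the frame of box between 0.003 and 0.013 m and x of bar in the frame of box between -0.03 and 0.03 m and y of bar in the frame of box between -0.056 and 0.056 m and z of bar in the frame of box between 0.003 and 0.013 m and x of board_a in the frame of rack between -0.02 and -0.01 m and (y of board_a in the frame of rack between -0.068 and -0.056 m or y of board_a in the frame of rack between -0.006 and 0.006 m or y of board_a in the frame of rack between 0.056 and 0.068 m) and z of board_a in the frame of rack between -0.005 and 0.005 m and angle between the x axis of each of board_a, board_b, board_c and the x axis of rack, either way round below 0.08 rad and angle between each of board_a, board_b, board_c's own z axis and vertical below 0.08 rad and x of board_b in the frame of rack between -0.02 and -0.01 m and (y of board_b in the frame of rack between -0.068 and -0.056 m or y of board_b in the frame of rack between -0.006 and 0.006 m or y of board_b in the frame of rack between 0.056 and 0.068 m) and z of board_b in the frame of rack between -0.005 and 0.005 m and x of board_c in the frame of rack between -0.02 and -0.01 m and (y of board_c in the frame of rack between -0.068 and -0.056 m or y of board_c in the frame of rack between -0.006 and 0.006 m or y of board_c in the frame of rack between 0.056 and 0.068 m) and z of board_c in the frame of rack between -0.005 and 0.005 m); the robot touches nothing.
It fails at once if the paste jar is pushed away or knocked over (distance of paste_jar from where it was at the start of the episode above 0.03 m or angle between paste_jar's own z axis and vertical above 0.5 rad).
It fails at once if the dish is pushed away or knocked over (distance of dish from where it was at the start of the episode above 0.03 m or angle between dish's own z axis and vertical above 0.5 rad).
It fails at once if the brush is pushed away (distance of brush from where it was at the start of the episode above 0.04 m).
Of square_2, round_1, round_2, bar only 3 to 4 are there at a start; the rules pass over those that are not, and their reading is None.
Of board_b, board_c only 1 to 2 are there at a start; the rules pass over those that are not, and their reading is None.
At some moment in a run one of square_2, round_1, round_2, bar, board_b, board_c may be knocked a few centimetres aside while the robot is not near it.
It also fails if it takes over 210 s, if anything falls off the work surface, if the arm or the gripper's body presses on something with over 40 N, if the wrist force passes 120 N, or if a joint passes its speed limit or range.

ROBOT

A 6-joint arm with a two-finger parallel gripper is mounted at the origin on the work surface. World frame = base frame: x ahead of the robot, y to its left, z up, the work surface at z = 0. Lengths are in m, angles in rad, forces in N, time in s.
With the tool pointing down it reaches from about 0.425 to 0.95 m from the base axis. Payload 3.5 kg.
Tool frame: the origin (TCP) lies at the very end of the fingers, on their centre line; the grasp point (between the pads) lies 19 mm behind it; z points along the fingers, y is the direction in which the jaws open and shut (so a half turn about z gives the same grasp; the last joint's range is limited). The gripper opens to 85 mm and grips with 20 to 120 N. Pads are 22 mm wide; open, the fingers measure 114 mm over their backs; the gripper's body (76 mm by 85 mm) begins 54 mm behind the grasp point. The pads swing forward as they close: fully open they stand 13 mm farther back than shut.
Start: joints at [-1.336, 0.286, 1.577, -0, 1.279, -0.15], TCP at [0.253, -0.626, 0.207] pointing down, gripper open.
Joint ranges: [-2.77, 2.77], [-0.9, 2.22], [0.21, 2.48], [-1.53, 4.67], [0.24, 2.81], [-2.84, 2.84]. Speed limits (rad/s): [2.79, 2.79, 3.14, 3.14, 3.14, 3.14].

INTERFACE

Orientations are given as a unit quaternion [x, y, z, w].
In Python, from plant import ctrl, eyes, ticket gives the robot as it stands.
- The arm moves only by the tool send_rows, never from a script. Its arguments are lists of equal length, an entry for each row: "translation": the shift along the tool's x, y, z in units of 30 mm (1.0 is 30 mm), a list of three; "rotation": the turn, a rotation vector about the tool's x, y, z in units of 5 degrees (1.0 is 5 degrees), a list of three; "grip": the finger opening in mm, from 0 to 85.4. A call has 1 to 5 rows; each row shifts and turns the commanded pose from where the row before left it, along the tool's axes as they then stand; what a row does not reach is not made up. A row lasts 1/8 s, in which the tool goes at most 62.5 mm and 10.7 degrees, less where a joint would pass 70% of its speed; a pose out of reach is approached as far as the arm can. A call is refused whole if a number of a shift passes 1 or a number of a turn 1, either way. A call with a gripper value outside its range is refused whole. The fingers move at their own pace and stop on an object; "squeeze" is the grip in N (left out, the last holds). Time passes only in rows, so rows that do not move let the fingers close. It gives the time, the measured TCP pose, the force and the opening at its end, in the units of the state.
- ctrl.get_state(): the state, without advancing time (a new reading comes with each control period).
- eyes.read_camera(name): name is "scene" or "top" or "wrist"; returns a dict with "image" (420x560x3 uint8, blue, green, red), "mtx" (3x3 intrinsics, pixels), "xyz" and "orientation" of the camera in the world; the wrist camera has in their place "hand_eye" (4x4, takes a point from camera to tool coordinates, whose origin is the TCP and whose axes are the flange's). Camera axes: x right, y down, z forward; pixel columns grow to the right and rows downward; lengths in m; the calibration is good to about 2 mm. The wrist camera is an equidistant fisheye: a pixel r from the principal point sees the ray r / f radians off the axis. A picture is of the moment at which its call begins: read the wrist's pose just before it. There is no depth.
- ticket.sign_off(): hands the job in, once; it reports no verdict.
The state is a dict: "time": time; "qpos": joint angles; "dq": joint speeds; "joint_efforts": joint torques, N m; "eef_pos": TCP position; "tcp_rot": TCP orientation; "contact_force": force on the tool from outside, world axes, zero at the start; "wrist_torque": the same for the moment, N m; "opening": opening from 0.0 (shut) to 1.0 (fully open).
Only numpy, scipy, OpenCV 4.12 (cv2) and the standard library are available. Lean on these libraries where they do the work, as an engineer would, in place of code of your own. Each camera call takes 0.05 s, during which the arm holds its last target. There are 200 camera calls.

## Working session

There is one attempt and no reset: what is moved stays moved. The work goes in short steps, Python scripts to look and compute and a tool call to move; the robot and the scene stay as the last step left them, time stands still between calls to the robot, and variables do not carry over. Pictures are saved under pics/ and viewed, about 12 in all and at most 16, crops included, and the job is handed in when it is done.

Besides the shell and the picture viewer there is one more tool, called as name(argument=value, ...), one argument or row to a line, values as JSON. send_rows: Moves the arm, as the interface text tells. Its arguments: {"type":"object","properties":{"translation":{"type":"array"},"rotation":{"type":"array"},"grip":{"type":"array"},"squeeze":{"type":"number"}},"required":["translation","rotation","grip"]}

```bash
ls; mkdir -p pics; python3 - <<'E'
from plant import ctrl, eyes
import cv2
print(ctrl.get_state())
for n in("scene","top"):
    d=eyes.read_camera(n); cv2.imwrite(f"pics/{n}0.png",d["image"]); print(n,d["mtx"],d["xyz"],d["orientation"])
d=eyes.read_camera("wrist"); print(d["mtx"],d["hand_eye"])
E
```

```text
pics
{'time': 0.0, 'qpos': array([-1.33597580e+00,  2.87192380e-01,  1.57819194e+00,  1.38251536e-05,
        1.27858260e+00, -1.50004177e-01]), 'dq': array([-1.34431230e-03,  7.71450959e-04, -1.22566237e-03,  8.06752390e-04,
       -7.10267527e-05,  1.26376988e-03]), 'joint_efforts': array([-6.57306718e-04, -4.05988455e+01, -2.92622870e+01, -2.47232911e-04,
        5.79503132e-03, -2.84222054e-06]), 'eef_pos': array([ 0.25325263, -0.62491831,  0.20582134]), 'tcp_rot': array([ 9.81545474e-01,  1.91225188e-01, -4.37177796e-05, -1.18634495e-03]), 'contact_force': array([-0.0857482 , -0.04105721,  0.07490881]), 'wrist_torque': array([0.02365282, 0.06176533, 0.04139389]), 'opening': 1.0002362670231386}
scene [[450.03083922   0.         279.36230399]
 [  0.         450.03083922 209.54100915]
 [  0.           0.           1.        ]] [ 1.4196269  -0.22274594  0.88221969] [ 0.71256491  0.59486191 -0.23402788 -0.28917384]
top [[437.29788534   0.         278.28828171]
 [  0.         437.29788534 214.63617754]
 [  0.           0.           1.        ]] [ 0.45581766 -0.06397276  1.30330124] [ 0.7062302  -0.70594643  0.03127846 -0.04359121]
[[325.1922621    0.         276.21021303]
 [  0.         325.1922621  211.8767872 ]
 [  0.           0.           1.        ]] [[ 5.32114475e-04 -9.51417040e-01 -3.07904746e-01  7.82996122e-02]
 [ 9.99999594e-01  2.82167011e-04  8.56290006e-04  5.68295691e-05]
 [-7.27808341e-04 -3.07905076e-01  9.51416804e-01 -1.65952850e-01]
 [ 0.00000000e+00  0.00000000e+00  0.00000000e+00  1.00000000e+00]]
```

View pics/top0.png

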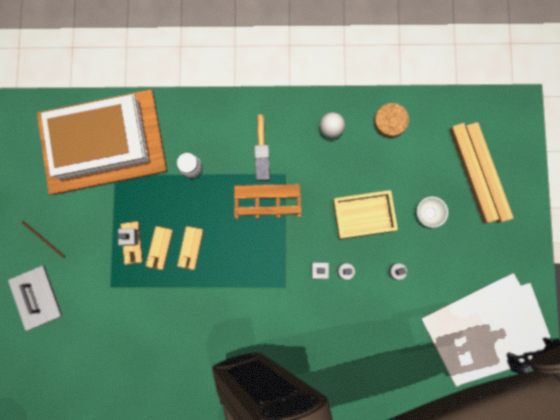

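View pics/scene0.png

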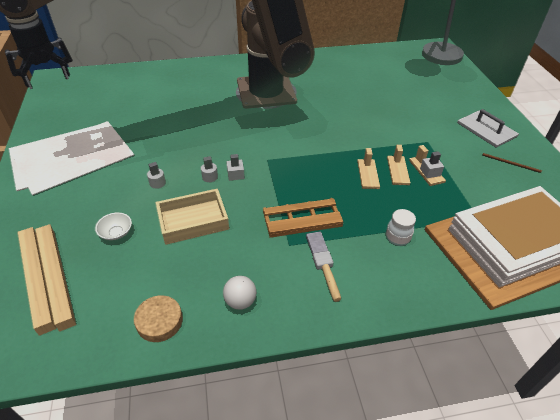

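```bash
cat > h.py <<'E'
import numpy as np, cv2, sys
from scipy.spatial.transform import Rotation as R
from plant import ctrl, eyes
def ray(d,T,uv):
    """camera centre and world ray for a pixel; T=(R,t) of tool for wrist"""
    K=d["mtx"]; x=(uv[0]-K[0,2])/K[0,0]; y=(uv[1]-K[1,2])/K[1,1]
    if T is None:
        return np.array(d["xyz"]), R.from_quat(d["orientation"]).apply([x,y,1])
    r=np.hypot(x,y); s=np.sin(r)/max(r,1e-9)
    H=d["hand_eye"]; v=H[:3,:3]@[x*s,y*s,np.cos(r)]
    return T[0].apply(H[:3,3])+T[1], T[0].apply(v)
def pt(d,T,uv,z):
    c,v=ray(d,T,uv); return c+v*(z-c[2])/v[2]
def proj(d,T,p):
    p=np.asarray(p,float);K=d["mtx"]
    if T is None:
        q=R.from_quat(d["orientation"]).inv().apply(p-d["xyz"]); return K[:2,:2]@(q[:2]/q[2])+K[:2,2]
    H=d["hand_eye"]; q=H[:3,:3].T@(T[0].inv().apply(p-T[1])-H[:3,3])
    rr=np.hypot(q[0],q[1]); th=np.arctan2(rr,q[2]); return K[:2,:2]@(q[:2]/rr*th)+K[:2,2]
def rect(d,T,x0,x1,y0,y1,z,mm=1.0):
    """orthographic view of plane z: up=+x, left=+y, mm per px"""
    xs=np.arange(x1,x0,-mm/1000); ys=np.arange(y1,y0,-mm/1000)
    m=np.array([[proj(d,T,(x,y,z)) for y in ys] for x in xs],np.float32)
    return cv2.remap(d["image"],m[...,0],m[...,1],cv2.INTER_LINEAR)
def shot(n="wrist"):
    T=None
    if n=="wrist":
        s=ctrl.get_state(); T=(R.from_quat(s["tcp_rot"]),np.array(s["eef_pos"]))
    return eyes.read_camera(n),T
def where():
    s=ctrl.get_state(); e=R.from_quat(s["tcp_rot"]).as_matrix()
    print("t %.1f"%s["time"],"tcp mm",np.round(np.array(s["eef_pos"])*1000,1),"yaw %.2f"%np.degrees(np.arctan2(e[1,0],e[0,0])),"tilt z",np.round(e[:,2],3),"F",np.round(s["contact_force"],1),"open mm %.1f"%(s["opening"]*85.4),"q",np.round(s["qpos"],2))
E
python3 - <<'E'
from h import *
d,_=shot("top")
P=lambda n,uv,z: print(n,np.round(pt(d,None,uv,z)*1000))
for n,uv,z in [("sq2",(320,270),.05),("r1",(346,271),.05),("r2",(399,271),.05),("sq1",(128,237),.06),("A",(132,262),.01),("b",(159,248),.01),("c",(190,248),.01),
 ("rackTL",(235,186),.021),("rackTR",(299,184),.021),("rackBL",(235,217),.021),("rackBR",(300,215),.021),
 ("boxTL",(334,197),.042),("boxTR",(393,191),.042),("boxBL",(341,239),.042),("boxBR",(398,233),.042)]: P(n,uv,z)
a=rect(d,None,.15,.62,-.5,.47,.02,1.25); cv2.imwrite("pics/ortho.png",a); print(a.shape)
E
```

```text
sq2 [ 431. -161.   50.]
r1 [ 428. -234.   50.]
r2 [ 428. -384.   50.]
sq1 [524. 388.  60.]
A [453. 391.  10.]
b [494. 312.  10.]
c [494. 220.  10.]
rackTL [678.  87.  21.]
rackTR [ 684. -103.   21.]
rackBL [585.  86.  21.]
rackBR [ 591. -106.   21.]
boxTL [ 641. -204.   42.]
boxTR [ 659. -375.   42.]
boxBL [ 519. -222.   42.]
boxBR [ 537. -386.   42.]
(376, 776, 3)
```

View pics/ortho.png

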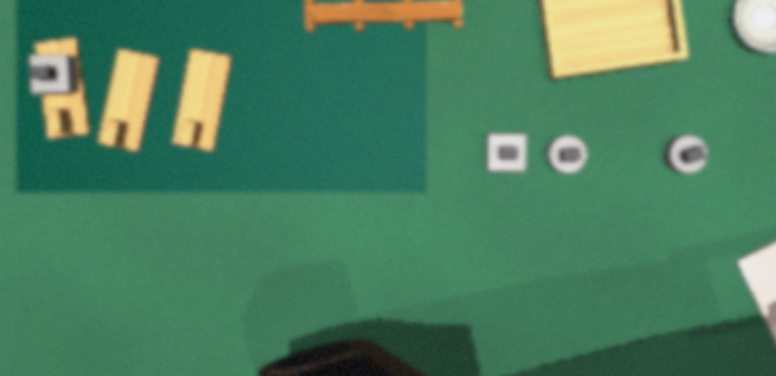

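send_rows(
  translation=[
    [0,0,-0.6],
    [0,0,-0.6],
    [0,0,-0.6],
    [0,0,-0.6],
    [0,0,-0.6],
  ],
  rotation=[
    [0,0,-1],
    [0,0,-1],
    [0,0,-1],
    [0,0,-1],
    [0,0,-1],
  ],
  grip=[85,85,85,85,85],
)

```text
time: 0.82
eef_pos: [0.2534, -0.6254, 0.2974]
tcp_rot: [0.916, 0.4, 0.0, -0.0]
contact_force: [0.0, -0.1, 0.1]
opening: 0.995
```

send_rows(
  translation=[
    [0,0,0],
    [0,0,0],
    [0,0,0],
    [0,0,0],
    [0,0,0],
  ],
  rotation=[
    [0,0,-1],
    [0,0,-1],
    [0,0,-1],
    [0,0,-1],
    [0,0,-1],
  ],
  grip=[85,85,85,85,85],
)

```text
time: 1.45
eef_pos: [0.2534, -0.6254, 0.2968]
tcp_rot: [0.808, 0.589, 0.0, -0.0]
contact_force: [0.2, -0.1, -0.1]
opening: 0.999
```

send_rows(
  translation=[
    [0,0,0],
    [0,0,0],
    [0,0,0],
    [0,0,0],
  ],
  rotation=[
    [0,0,-1],
    [0,0,-1],
    [0,0,-1],
    [0,0,-0.6],
  ],
  grip=[85,85,85,85],
)

```text
time: 1.95
eef_pos: [0.2533, -0.6255, 0.2968]
tcp_rot: [0.706, 0.708, 0.0, -0.0]
contact_force: [0.9, -0.3, -0.2]
opening: 0.993
```

send_rows(
  translation=[
    [1,0.5,0],
    [1,0.5,0],
    [1,0.5,0],
    [1,0.5,0],
    [1,0.5,0],
  ],
  rotation=[
    [0,0,0],
    [0,0,0],
    [0,0,0],
    [0,0,0],
    [0,0,0],
  ],
  grip=[85,85,85,85,85],
)

```text
time: 2.58
eef_pos: [0.3286, -0.4744, 0.297]
tcp_rot: [0.707, 0.707, 0.0, -0.0]
contact_force: [0.2, 0.2, 0.3]
opening: 0.997
```

send_rows(
  translation=[
    [1,0.6,0],
    [1,0.6,0],
    [1,0.6,0],
    [1,0.6,0],
    [1,0.6,0],
  ],
  rotation=[
    [0,0,0],
    [0,0,0],
    [0,0,0],
    [0,0,0],
    [0,0,0],
  ],
  grip=[85,85,85,85,85],
)

```text
time: 3.2
eef_pos: [0.4185, -0.3243, 0.2971]
tcp_rot: [0.707, 0.707, 0.0, -0.0]
contact_force: [0.4, -0.2, -0.7]
opening: 0.998
```

```bash
python3 - <<'E'
from h import *
where()
d,T=shot(); cv2.imwrite("pics/w1.png",d["image"])
E
```

```text
t 3.2 tcp mm [ 418.5 -324.3  297.1] yaw 90.04 tilt z [-0.  0. -1.] F [ 0.4 -0.2 -0.7] open mm 85.2 q [-0.85 -0.1   1.82  0.    1.41 -0.85]
```

View pics/w1.png

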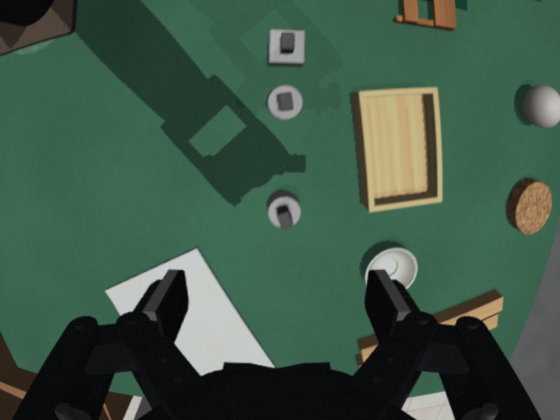

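```bash
python3 - <<'E'
from h import *
d,T=shot()
tiles=[]
for x,y in [(431,-161),(428,-234),(428,-384)]:
    t=rect(d,T,(x-45)/1e3,(x+45)/1e3,(y-45)/1e3,(y+45)/1e3,.072,.45); tiles.append(t)
b=rect(d,T,.49,.69,-.40,-.20,.042,.5)
cv2.imwrite("pics/c1.png",np.hstack([cv2.resize(np.vstack(tiles[:2]),None,fx=1,fy=1),cv2.copyMakeBorder(tiles[2],0,200,0,0,0),b]))
print(b.shape,tiles[0].shape)
# box by colour mask: convex hull of yellow, pixels cast on z=.042
hsv=cv2.cvtColor(d["image"],cv2.COLOR_BGR2HSV)
m=((hsv[...,0]>10)&(hsv[...,0]<35)&(hsv[...,1]>50)&(hsv[...,2]>70)).astype(np.uint8); m[:, :345]=0;m[:,450:]=0;m[:70]=0;m[225:]=0
c=max(cv2.findContours(m,0,1)[0],key=cv2.contourArea).reshape(-1,2)
w=np.array([pt(d,T,p,.042)[:2]*1000 for p in c.astype(float)],np.float32)
print(cv2.minAreaRect(w))
# body tops: bright low-sat pixels
for x,y in [(431,-161),(428,-234),(428,-384)]:
    t=rect(d,T,(x-45)/1e3,(x+45)/1e3,(y-45)/1e3,(y+45)/1e3,.038,.45); h=cv2.cvtColor(t,cv2.COLOR_BGR2HSV)
    m=((h[...,1]<60)&(h[...,2]>95)).astype(np.uint8); c=max(cv2.findContours(m,0,1)[0],key=cv2.contourArea); c=cv2.convexHull(c)
    (u,v),wh,a=cv2.minAreaRect(c); print("body",x+45-v*.45,y+45-u*.45,np.array(wh)*.45,a)
E
```

```text
Traceback (most recent call last):
ValueError: all the input array dimensions except for the concatenation axis must match exactly, but along dimension 1, the array at index 0 has size 200 and the array at index 1 has size 201
```

```bash
python3 - <<'E'
from h import *
d,T=shot()
tiles=[]
for x,y in [(431,-161),(428,-234),(428,-384)]:
    t=rect(d,T,(x-45)/1e3,(x+45)/1e3,(y-45)/1e3,(y+45)/1e3,.072,.45); tiles.append(t[:200,:200])
b=rect(d,T,.49,.69,-.40,-.20,.042,.5)[:400,:400]
cv2.imwrite("pics/c1.png",np.hstack([np.vstack(tiles[:2]),cv2.copyMakeBorder(tiles[2],0,200,0,0,0),b]))
hsv=cv2.cvtColor(d["image"],cv2.COLOR_BGR2HSV)
m=((hsv[...,0]>10)&(hsv[...,0]<35)&(hsv[...,1]>50)&(hsv[...,2]>70)).astype(np.uint8); m[:, :345]=0;m[:,450:]=0;m[:70]=0;m[225:]=0
c=max(cv2.findContours(m,0,1)[0],key=cv2.contourArea).reshape(-1,2)
w=np.array([pt(d,T,p,.042)[:2]*1000 for p in c.astype(float)],np.float32)
print(cv2.minAreaRect(w))
for x,y in [(431,-161),(428,-234),(428,-384)]:
    t=rect(d,T,(x-45)/1e3,(x+45)/1e3,(y-45)/1e3,(y+45)/1e3,.038,.45); h=cv2.cvtColor(t,cv2.COLOR_BGR2HSV)
    m=((h[...,1]<60)&(h[...,2]>95)).astype(np.uint8); c=max(cv2.findContours(m,0,1)[0],key=cv2.contourArea); c=cv2.convexHull(c)
    (u,v),wh,a=cv2.minAreaRect(c); print("body",x+45-v*.45,y+45-u*.45,np.array(wh)*.45,a)
E
```

```text
((591.2836303710938, -293.31280517578125), (117.62163543701172, 166.1227569580078), 8.197059631347656)
body 429.875 -161.675 [46.35 46.35] 90.0
body 428.225 -236.7 [45.45 45.9 ] 90.0
body 427.55865173339845 -384.71826553344727 [46.15593338 43.42011452] 78.69007110595703
```

View pics/c1.png

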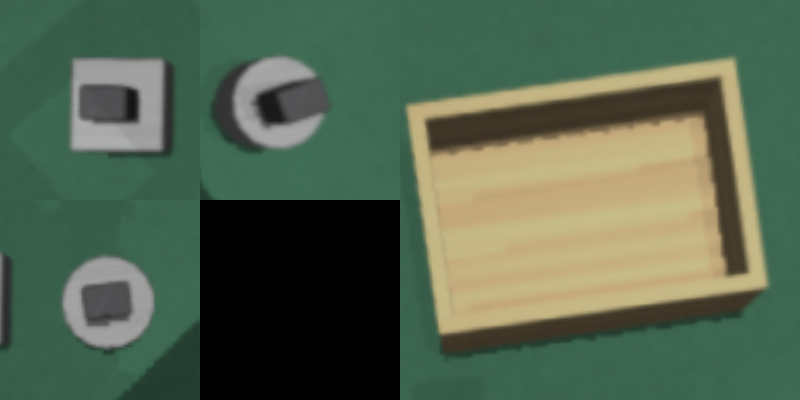

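send_rows(
  translation=[
    [-0.5,0.1,1],
    [-0.5,0.1,1],
    [-0.5,0.1,1],
    [-0.5,0,1],
    [0,0,0.9],
  ],
  rotation=[
    [0,0,0],
    [0,0,0],
    [0,0,0],
    [0,0,0],
    [0,0,0],
  ],
  grip=[50,50,50,50,50],
)

```text
time: 3.98
eef_pos: [0.4262, -0.3873, 0.1487]
tcp_rot: [0.708, 0.707, -0.0, -0.0]
contact_force: [-0.6, -0.4, 1.2]
opening: 0.584
```

send_rows(
  translation=[
    [0,0,0],
    [0,0,0],
    [0,0,0],
    [0,0,0],
  ],
  rotation=[
    [0,0,-0.8],
    [0,0,-0.8],
    [0,0,-0.8],
    [0,0,-0.8],
  ],
  grip=[50,50,50,50],
)

```text
time: 4.47
eef_pos: [0.4264, -0.3865, 0.1499]
tcp_rot: [0.601, 0.799, -0.0, -0.0]
contact_force: [0.6, 0.6, 0.4]
opening: 0.582
```

```bash
python3 - <<'E'
from h import *
where()
d,T=shot(); cv2.imwrite("pics/w2.png",d["image"])
print(proj(d,T,(.4275,-.3847,.072)))
E
```

```text
t 4.5 tcp mm [ 426.4 -386.5  149.9] yaw 106.11 tilt z [-0.001 -0.    -1.   ] F [0.6 0.6 0.4] open mm 49.7 q [-0.91  0.12  1.88 -0.    1.14 -1.19]
[278.96833982 209.77088437]
```

View pics/w2.png

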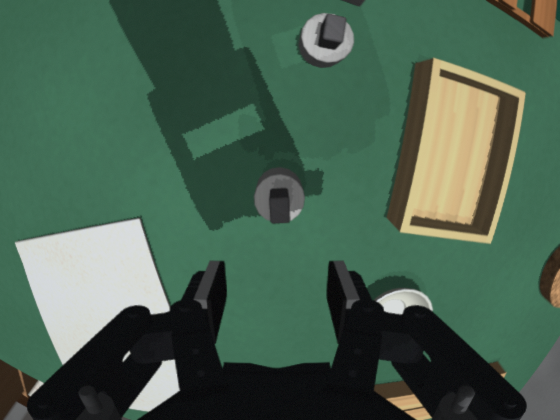

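send_rows(
  translation=[
    [0,0,0.9],
    [0,0,0.9],
    [0,0,0.9],
    [0,0,0.6],
    [0,0,0.3],
  ],
  rotation=[
    [0,0,0],
    [0,0,0],
    [0,0,0],
    [0,0,0],
    [0,0,0],
  ],
  grip=[50,50,50,50,50],
)

```text
time: 5.15
eef_pos: [0.4266, -0.3855, 0.041]
tcp_rot: [0.602, 0.799, 0.0, -0.001]
contact_force: [1.0, 0.0, 1.1]
opening: 0.584
```

send_rows(
  translation=[
    [0,0,0],
    [0,0,0],
    [0,0,0],
    [0,0,0],
    [0,0,0],
  ],
  rotation=[
    [0,0,0],
    [0,0,0],
    [0,0,0],
    [0,0,0],
    [0,0,0],
  ],
  grip=[40,25,5,5,5],
  squeeze=60,
)

```text
time: 5.78
eef_pos: [0.4281, -0.3863, 0.0436]
tcp_rot: [0.602, 0.799, -0.0, 0.001]
contact_force: [1.4, -0.4, 4.3]
opening: 0.156
```

send_rows(
  translation=[
    [0,0,-0.3],
    [0,0,-0.6],
    [0,0,-0.9],
    [0,0,-0.9],
    [0,0,-0.9],
  ],
  rotation=[
    [0,0,0],
    [0,0,0],
    [0,0,0.4],
    [0,0,0.6],
    [0,0,0.6],
  ],
  grip=[5,5,5,5,5],
)

```text
time: 6.4
eef_pos: [0.4267, -0.385, 0.1512]
tcp_rot: [0.656, 0.754, 0.0, -0.001]
contact_force: [0.2, 0.0, -3.6]
opening: 0.16
```

send_rows(
  translation=[
    [0.2,0.9,0],
    [0.2,0.9,0],
    [0.2,0.9,0],
    [0.2,0.9,0],
    [0.2,0.9,0],
  ],
  rotation=[
    [0,0,0],
    [0,0,0],
    [0,0,0],
    [0,0,0],
    [0,0,0],
  ],
  grip=[5,5,5,5,5],
)

```text
time: 7.02
eef_pos: [0.5569, -0.3361, 0.1503]
tcp_rot: [0.656, 0.755, -0.0, -0.001]
contact_force: [1.5, 0.3, -4.4]
opening: 0.158
```

send_rows(
  translation=[
    [0.14,0.9,0],
    [0,0.9,0],
    [0,0.4,0],
    [0,0,0],
  ],
  rotation=[
    [0,0,0],
    [0,0,0],
    [0,0,0],
    [0,0,0],
  ],
  grip=[5,5,5,5],
)

```text
time: 7.52
eef_pos: [0.6213, -0.3232, 0.15]
tcp_rot: [0.655, 0.755, -0.0, -0.001]
contact_force: [0.2, -0.1, -3.6]
opening: 0.16
```

```bash
cat >> h.py <<'E'
def inframe(o,yaw,p=None):
    p=np.array(ctrl.get_state()["eef_pos"])[:2]*1000 if p is None else np.array(p)[:2]
    c,s=np.cos(np.radians(yaw)),np.sin(np.radians(yaw)); r=p-np.array(o); return np.round([c*r[0]+s*r[1],-s*r[0]+c*r[1]],1)
BOX=((591.3,-293.4),8.0)
E
python3 - <<'E'
from h import *
where(); print(inframe(*BOX))
d,T=shot(); cv2.imwrite("pics/w3.png",d["image"])
E
```

```text
t 7.5 tcp mm [ 621.3 -323.2  150. ] yaw 98.09 tilt z [-0.001  0.    -1.   ] F [ 0.2 -0.1 -3.6] open mm 13.6 q [-0.62  0.39  1.55 -0.    1.2  -0.77]
[ 25.5 -33.7]
```

View pics/w3.png

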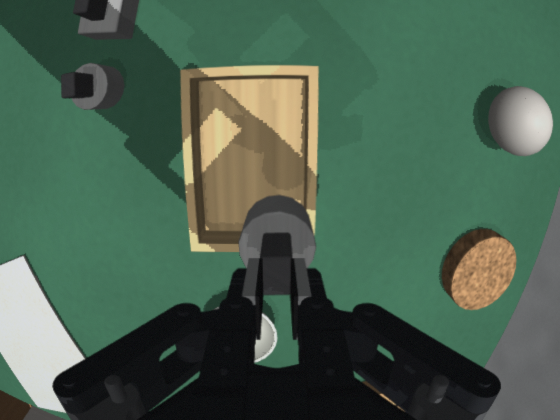

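```bash
python3 - <<'E'
from h import *
s=ctrl.get_state();T=(R.from_quat(s["tcp_rot"]),np.array(s["eef_pos"]));d=eyes.read_camera("wrist")
P=[pt(d,T,uv,.042)*1000 for uv in [(181,69),(318,66),(191,251),(315,225)]]
for p in P: print(np.round(p), inframe(*BOX,p))
E
```

```text
[ 524. -219.   42.] [-56.5  82.9]
[ 638. -203.   42.] [58.6 82.8]
[ 547. -384.   42.] [-56.5 -83.1]
[ 658. -341.   42.] [ 59.3 -56.2]
```

send_rows(
  translation=[
    [0,0,0.9],
    [0,0,0.9],
    [0,0,0.8],
    [0,0,0.5],
    [0,0,0.17],
  ],
  rotation=[
    [0,0,0],
    [0,0,0],
    [0,0,0],
    [0,0,0],
    [0,0,0],
  ],
  grip=[5,5,5,5,5],
)

```text
time: 8.25
eef_pos: [0.6206, -0.3233, 0.0518]
tcp_rot: [0.656, 0.755, 0.0, -0.001]
contact_force: [-2.9, 2.3, 5.7]
opening: 0.156
```

```bash
sed -i 's/BOX=.*/BOX=((592.3,-293.3),8.0)/' h.py; python3 - <<'E'
from h import *
where(); print(inframe(*BOX))
E
```

```text
t 8.2 tcp mm [ 620.6 -323.3   51.8] yaw 98.01 tilt z [-0.002  0.002 -1.   ] F [-2.9  2.3  5.7] open mm 13.3 q [-0.63  0.49  1.61  0.    1.05 -0.76]
[ 23.8 -33.6]
```

send_rows(
  translation=[
    [0,0,0],
    [0,0,0],
    [0,0,-0.6],
    [0,0,-0.9],
    [0,0,-0.9],
  ],
  rotation=[
    [0,0,0],
    [0,0,0],
    [0,0,0],
    [0,0,0],
    [0,0,0],
  ],
  grip=[34,34,34,34,34],
)

```text
time: 8.88
eef_pos: [0.6222, -0.3239, 0.1273]
tcp_rot: [0.656, 0.755, 0.0, 0.001]
contact_force: [0.4, -1.5, 0.6]
opening: 0.401
```

send_rows(
  translation=[
    [0.6,-0.9,-0.9],
    [0.6,-0.9,0],
    [0.6,-0.9,0],
    [0.6,-0.9,0],
    [0.6,-0.9,0],
  ],
  rotation=[
    [0,0,0],
    [0,0,0],
    [0,0,0],
    [0,0,0],
    [0,0,0],
  ],
  grip=[50,50,50,50,50],
)

```text
time: 9.5
eef_pos: [0.4751, -0.2533, 0.1536]
tcp_rot: [0.656, 0.755, 0.0, 0.002]
contact_force: [-0.6, 1.0, 1.3]
opening: 0.584
```

send_rows(
  translation=[
    [0.6,-0.9,0],
    [0.15,-0.56,0],
    [0,0,0],
    [0,0,0],
  ],
  rotation=[
    [0,0,0],
    [0,0,0],
    [0,0,0.8],
    [0,0,0],
  ],
  grip=[50,50,50,50],
)

```text
time: 10.0
eef_pos: [0.4293, -0.2377, 0.1533]
tcp_rot: [0.681, 0.732, 0.0, 0.002]
contact_force: [-0.3, 0.4, 0.8]
opening: 0.587
```

```bash
cat >> h.py <<'E'
def grips(name="wrist",zt=.072,lo=None):
    """dark grip tops near the tool: minAreaRect on plane zt, from bodies' bright rings"""
    d,T=shot(name); x,y=T[1][:2]
    t=rect(d,T,x-.05,x+.05,y-.05,y+.05,zt,.5); return d,T,t
E
python3 - <<'E'
from h import *
where()
d,T,t=grips(); cv2.imwrite("pics/g2.png",cv2.resize(np.hstack([t[:200,:200]]),None,fx=2,fy=2))
E
```

```text
t 10.0 tcp mm [ 429.3 -237.7  153.3] yaw 94.09 tilt z [ 0.003 -0.002 -1.   ] F [-0.3  0.4  0.8] open mm 50.2 q [-0.71 -0.08  2.07 -0.    1.14 -0.78]
```

View pics/g2.png

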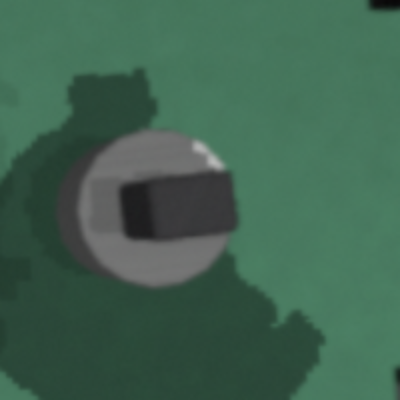

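send_rows(
  translation=[
    [0.04,-0.05,0.9],
    [0,0,0.9],
    [0,0,0.9],
    [0,0,0.6],
    [0,0,0.33],
  ],
  rotation=[
    [0,0,0],
    [0,0,0],
    [0,0,0],
    [0,0,0],
    [0,0,0],
  ],
  grip=[50,50,50,50,50],
)

```text
time: 10.68
eef_pos: [0.4271, -0.236, 0.0417]
tcp_rot: [0.681, 0.732, -0.0, -0.0]
contact_force: [-0.3, -1.0, 0.8]
opening: 0.587
```

send_rows(
  translation=[
    [0,0,0],
    [0,0,0],
    [0,0,0],
    [0,0,0],
    [0,0,0],
  ],
  rotation=[
    [0,0,0],
    [0,0,0],
    [0,0,0],
    [0,0,0],
    [0,0,0],
  ],
  grip=[40,25,5,5,5],
)

```text
time: 11.3
eef_pos: [0.4282, -0.2369, 0.0435]
tcp_rot: [0.682, 0.732, 0.0, 0.002]
contact_force: [1.6, -0.7, 4.4]
opening: 0.16
```

send_rows(
  translation=[
    [0,0,-0.3],
    [0,0,-0.6],
    [0,0,-0.9],
    [0,0,-0.9],
    [0,0,-0.9],
  ],
  rotation=[
    [0,0,0],
    [0,0,0],
    [0,0,0],
    [0,0,-0.4],
    [0,0,-0.4],
  ],
  grip=[5,5,5,5,5],
)

```text
time: 11.92
eef_pos: [0.4254, -0.2347, 0.1492]
tcp_rot: [0.655, 0.755, -0.0, -0.002]
contact_force: [0.5, 0.1, -4.4]
opening: 0.155
```

```bash
python3 - <<'E'
from h import *
where(); print(inframe(*BOX))
E
```

```text
t 11.9 tcp mm [ 425.4 -234.7  149.2] yaw 98.12 tilt z [-0.004  0.003 -1.   ] F [ 0.5  0.1 -4.4] open mm 13.2 q [-0.71 -0.08  2.08 -0.    1.14 -0.85]
[-157.1   81.3]
```

send_rows(
  translation=[
    [-0.3,0.9,0],
    [-0.3,0.9,0],
    [-0.3,0.9,0],
    [-0.3,0.9,0],
    [-0.3,0.9,0],
  ],
  rotation=[
    [0,0,0],
    [0,0,0],
    [0,0,0],
    [0,0,0],
    [0,0,0],
  ],
  grip=[5,5,5,5,5],
)

```text
time: 12.55
eef_pos: [0.5661, -0.2607, 0.1479]
tcp_rot: [0.656, 0.755, -0.0, -0.003]
contact_force: [-0.0, -1.5, -4.2]
opening: 0.157
```

send_rows(
  translation=[
    [0,0.9,0],
    [0,0.6,0],
    [0,0,0],
    [0,0,0],
  ],
  rotation=[
    [0,0,0],
    [0,0,0],
    [0,0,0],
    [0,0,0],
  ],
  grip=[5,5,5,5],
)

```text
time: 13.05
eef_pos: [0.61, -0.2548, 0.1487]
tcp_rot: [0.656, 0.755, -0.001, -0.002]
contact_force: [0.2, 0.1, -4.5]
opening: 0.156
```

```bash
python3 - <<'E'
from h import *
where(); print(inframe(*BOX))
E
```

```text
t 13.1 tcp mm [ 610.  -254.8  148.7] yaw 98.05 tilt z [-0.004  0.002 -1.   ] F [ 0.2  0.1 -4.5] open mm 13.3 q [-0.55  0.31  1.66 -0.    1.18 -0.69]
[22.9 35.6]
```

send_rows(
  translation=[
    [0,0.05,0.9],
    [0,0,0.9],
    [0,0,0.8],
    [0,0,0.5],
    [0,0,0.18],
  ],
  rotation=[
    [0,0,0],
    [0,0,0],
    [0,0,0],
    [0,0,0],
    [0,0,0],
  ],
  grip=[5,5,5,5,5],
)

```text
time: 13.68
eef_pos: [0.6121, -0.2548, 0.0516]
tcp_rot: [0.656, 0.755, -0.0, -0.002]
contact_force: [-3.3, 2.5, 6.8]
opening: 0.157
```

send_rows(
  translation=[
    [0,0,0],
    [0,0,0],
    [0,0,-0.6],
    [0,0,-0.9],
    [0,0,-0.9],
  ],
  rotation=[
    [0,0,0],
    [0,0,0],
    [0,0,0],
    [0,0,0],
    [0,0,0],
  ],
  grip=[34,34,34,34,34],
)

```text
time: 14.3
eef_pos: [0.6139, -0.2556, 0.127]
tcp_rot: [0.656, 0.755, 0.0, 0.001]
contact_force: [1.4, -0.4, 0.7]
opening: 0.399
```

send_rows(
  translation=[
    [0.7,-0.9,-0.9],
    [0.7,-0.9,0],
    [0.7,-0.9,0],
    [0.7,-0.9,0],
    [0.7,-0.9,0],
  ],
  rotation=[
    [0,0,0],
    [0,0,0],
    [0,0,0],
    [0,0,0],
    [0,0,0],
  ],
  grip=[50,50,50,50,50],
)

```text
time: 14.92
eef_pos: [0.4647, -0.1701, 0.1532]
tcp_rot: [0.656, 0.755, 0.0, 0.002]
contact_force: [0.3, -0.4, -0.3]
opening: 0.588
```

send_rows(
  translation=[
    [0.4,-0.9,0],
    [0,-0.17,0],
    [0,0,0],
    [0,0,0],
  ],
  rotation=[
    [0,0,0],
    [0,0,0],
    [0,0,0.8],
    [0,0,0.8],
  ],
  grip=[50,50,50,50],
)

```text
time: 15.42
eef_pos: [0.4326, -0.1637, 0.1526]
tcp_rot: [0.708, 0.706, 0.0, 0.002]
contact_force: [-0.1, 0.1, 0.5]
opening: 0.582
```

```bash
cat >> h.py <<'E'
def griptop(t,mm=.5):
    """centre offset (dx,dy mm) and rect of dark top face in ortho tile centred on TCP (50 mm half)"""
    g=cv2.cvtColor(t,cv2.COLOR_BGR2HSV); c0=(t.shape[0]/2)
    m=((g[...,2]<75)&(g[...,2]>38)&(g[...,1]<90)).astype(np.uint8); m=cv2.morphologyEx(m,cv2.MORPH_OPEN,np.ones((9,9)))
    for c in cv2.findContours(m,0,1)[0]:
        if cv2.contourArea(c)>400:
            (u,v),wh,a=cv2.minAreaRect(c); print("dx %.1f dy %.1f"%((c0-v)*mm,(c0-u)*mm),np.round(np.array(wh)*mm,1),round(a,1))
E
python3 - <<'E'
from h import *
where()
d,T,t=grips(); cv2.imwrite("pics/g3.png",cv2.resize(np.hstack([t[:200,:200]]),None,fx=2,fy=2)); griptop(t)
griptop(cv2.resize(cv2.imread("pics/g2.png"),None,fx=.5,fy=.5))
E
```

```text
t 15.4 tcp mm [ 432.6 -163.7  152.6] yaw 89.89 tilt z [ 0.003 -0.002 -1.   ] F [-0.1  0.1  0.5] open mm 49.7 q [-0.58 -0.14  2.14  0.    1.15 -0.58]
dx -2.0 dy 3.5 [15. 21.] 90.0
dx -1.5 dy 35.3 [ 5.4 36.1] 1.1
dx -1.3 dy 2.4 [15.6 21. ] 85.9
```

send_rows(
  translation=[
    [0.07,-0.07,0.9],
    [0,0,0.9],
    [0,0,0.9],
    [0,0,0.6],
    [0,0,0.33],
  ],
  rotation=[
    [0,0,0],
    [0,0,0],
    [0,0,0],
    [0,0,0],
    [0,0,0],
  ],
  grip=[50,50,50,50,50],
)

```text
time: 16.1
eef_pos: [0.4298, -0.1611, 0.0417]
tcp_rot: [0.707, 0.708, 0.0, 0.0]
contact_force: [0.9, 0.2, 0.6]
opening: 0.581
```

send_rows(
  translation=[
    [0,0,0],
    [0,0,0],
    [0,0,0],
    [0,0,0],
    [0,0,0],
  ],
  rotation=[
    [0,0,0],
    [0,0,0],
    [0,0,0],
    [0,0,0],
    [0,0,0],
  ],
  grip=[40,25,5,5,5],
)

```text
time: 16.73
eef_pos: [0.4304, -0.1612, 0.0432]
tcp_rot: [0.707, 0.707, 0.001, 0.001]
contact_force: [1.9, -0.9, 5.0]
opening: 0.162
```

send_rows(
  translation=[
    [0,0,-0.3],
    [0,0,-0.6],
    [0,0,-0.9],
    [0,0,-0.9],
    [0,0,-0.9],
  ],
  rotation=[
    [0,0,0],
    [0,0,0],
    [0,0,0],
    [0,0,-0.8],
    [0,0,-0.8],
  ],
  grip=[5,5,5,5,5],
)

```text
time: 17.35
eef_pos: [0.4274, -0.1597, 0.1492]
tcp_rot: [0.655, 0.756, -0.001, -0.002]
contact_force: [-0.1, -0.7, -4.5]
opening: 0.154
```

send_rows(
  translation=[
    [-0.8,0.8,0],
    [-0.8,0.8,0],
    [-0.8,0.8,0],
    [-0.8,0.8,0],
    [-0.7,0.7,0],
  ],
  rotation=[
    [0,0,0],
    [0,0,0],
    [0,0,0],
    [0,0,0],
    [0,0,0],
  ],
  grip=[5,5,5,5,5],
)

```text
time: 17.98
eef_pos: [0.5606, -0.2599, 0.1479]
tcp_rot: [0.656, 0.755, -0.001, -0.002]
contact_force: [-0.3, -0.4, -3.0]
opening: 0.159
```

send_rows(
  translation=[
    [0,0,0],
    [0,0,0],
    [0,0,0],
  ],
  rotation=[
    [0,0,0],
    [0,0,0],
    [0,0,0],
  ],
  grip=[5,5,5],
)

```text
time: 18.35
eef_pos: [0.5602, -0.2592, 0.1492]
tcp_rot: [0.656, 0.755, -0.0, -0.001]
contact_force: [0.2, -0.0, -3.6]
opening: 0.158
```

```bash
python3 - <<'E'
from h import *
where(); print(inframe(*BOX))
d,T=shot();cv2.imwrite("pics/w4.png",d["image"])
E
```

```text
t 18.4 tcp mm [ 560.2 -259.2  149.2] yaw 98.06 tilt z [-0.002  0.001 -1.   ] F [ 0.2 -0.  -3.6] open mm 13.5 q [-0.6   0.21  1.77 -0.    1.16 -0.74]
[-27.   38.2]
```

View pics/w4.png

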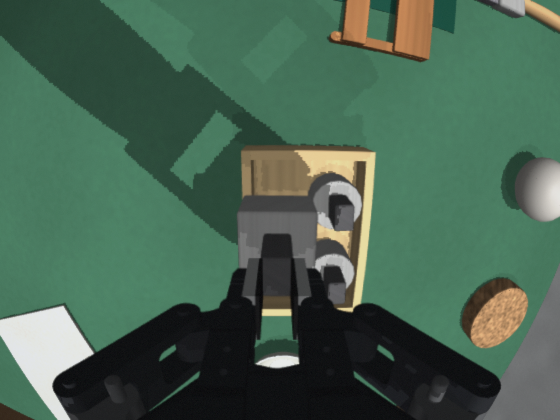

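send_rows(
  translation=[
    [0,0.05,0.9],
    [0,0,0.9],
    [0,0,0.8],
    [0,0,0.5],
    [0,0,0.18],
  ],
  rotation=[
    [0,0,0],
    [0,0,0],
    [0,0,0],
    [0,0,0],
    [0,0,0],
  ],
  grip=[5,5,5,5,5],
)

```text
time: 19.02
eef_pos: [0.5624, -0.2592, 0.0511]
tcp_rot: [0.656, 0.755, 0.0, -0.001]
contact_force: [-4.0, 3.9, 9.0]
opening: 0.16
```

send_rows(
  translation=[
    [0,0,0],
  ],
  rotation=[
    [0,0,0],
  ],
  grip=[5],
)

```text
time: 19.15
eef_pos: [0.5635, -0.2603, 0.0525]
tcp_rot: [0.656, 0.755, 0.0, 0.001]
contact_force: [0.4, -0.2, -3.1]
opening: 0.158
```

send_rows(
  translation=[
    [0,0,0],
    [0,0,0],
    [0,0,-0.6],
    [0,0,-0.9],
    [0,0,-0.9],
  ],
  rotation=[
    [0,0,0],
    [0,0,0],
    [0,0,0],
    [0,0,0],
    [0,0,0],
  ],
  grip=[34,34,34,34,34],
)

```text
time: 19.77
eef_pos: [0.5634, -0.2603, 0.1262]
tcp_rot: [0.656, 0.755, 0.0, 0.001]
contact_force: [0.2, 0.1, 0.3]
opening: 0.401
```

send_rows(
  translation=[
    [0.5,0,-1],
    [1,0,-1],
    [1,0,-1],
    [1,0,-1],
    [1,0,-1],
  ],
  rotation=[
    [0,0,0],
    [0,0,0],
    [0,0,0],
    [0,0,0],
    [0,0,0],
  ],
  grip=[50,50,50,50,50],
)

```text
time: 20.4
eef_pos: [0.5439, -0.1253, 0.2767]
tcp_rot: [0.656, 0.755, 0.0, 0.001]
contact_force: [-0.1, -0.3, 0.0]
opening: 0.583
```

send_rows(
  translation=[
    [1,0,-0.85],
    [1,0,0],
    [1,0,0],
    [1,0,0],
    [1,0,0],
  ],
  rotation=[
    [0,0,0],
    [0,0,0],
    [0,0,0],
    [0,0,0],
    [0,0,0],
  ],
  grip=[50,50,50,50,50],
)

```text
time: 21.02
eef_pos: [0.5229, 0.0233, 0.3012]
tcp_rot: [0.656, 0.755, 0.001, 0.001]
contact_force: [0.2, 0.2, 0.5]
opening: 0.586
```

send_rows(
  translation=[
    [1,0,0],
    [1,0,0],
    [1,0,0],
    [1,0,0],
    [1,0,0],
  ],
  rotation=[
    [0,0,0],
    [0,0,0],
    [0,0,0],
    [0,0,0],
    [0,0,0],
  ],
  grip=[50,50,50,50,50],
)

```text
time: 21.65
eef_pos: [0.5019, 0.1718, 0.3012]
tcp_rot: [0.656, 0.755, 0.001, 0.001]
contact_force: [0.8, -0.1, 0.5]
opening: 0.586
```

send_rows(
  translation=[
    [0.9,0.1,0],
    [0.9,0.1,0],
    [0,0,0],
    [0,0,0],
  ],
  rotation=[
    [0,0,0.8],
    [0,0,0.8],
    [0,0,0],
    [0,0,0],
  ],
  grip=[50,50,50,50],
)

```text
time: 22.15
eef_pos: [0.5023, 0.2247, 0.3001]
tcp_rot: [0.707, 0.708, 0.0, 0.001]
contact_force: [0.2, -1.1, 0.3]
opening: 0.584
```

```bash
python3 - <<'E'
from h import *
where()
d,T=shot();cv2.imwrite("pics/w5.png",d["image"])
hsv=cv2.cvtColor(d["image"],cv2.COLOR_BGR2HSV)
a=rect(d,T,.40,.60,.18,.44,.010,.5)
b=rect(d,T,.40,.60,.34,.44,.072,.5)
cv2.imwrite("pics/c5.png",np.hstack([a[:400],b[:400]]))
E
```

```text
t 22.1 tcp mm [502.3 224.7 300.1] yaw 90.10 tilt z [ 0.001 -0.    -1.   ] F [ 0.2 -1.1  0.3] open mm 49.9 q [ 0.24 -0.05  1.78 -0.    1.41  0.23]
```

View pics/c5.png

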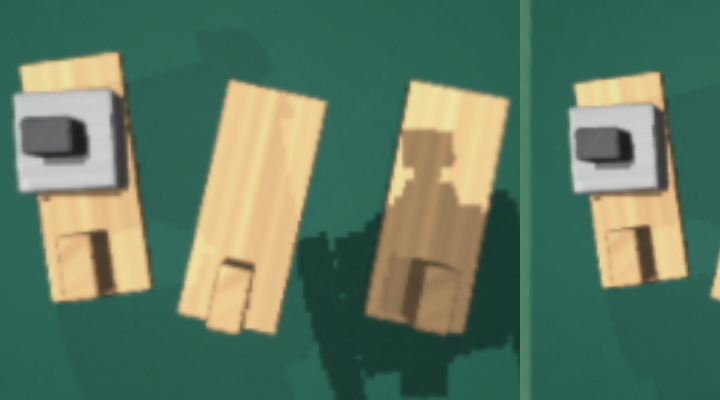

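send_rows(
  translation=[
    [0.9,0.2,0.9],
    [0.9,0.2,0.9],
    [0.9,0.2,0.9],
    [0.9,0.2,0.9],
    [0.9,0,0.9],
  ],
  rotation=[
    [0,0,0],
    [0,0,0],
    [0,0,0],
    [0,0,0],
    [0,0,0],
  ],
  grip=[50,50,50,50,50],
)

```text
time: 22.82
eef_pos: [0.5271, 0.3598, 0.1636]
tcp_rot: [0.707, 0.707, 0.0, 0.0]
contact_force: [0.5, 0.4, -0.8]
opening: 0.584
```

send_rows(
  translation=[
    [0.9,0,0.15],
    [0.4,0,0],
    [0,0,0],
    [0,0,0],
  ],
  rotation=[
    [0,0,0],
    [0,0,0],
    [0,0,0],
    [0,0,0],
  ],
  grip=[50,50,50,50],
)

```text
time: 23.32
eef_pos: [0.5267, 0.3984, 0.1605]
tcp_rot: [0.707, 0.707, 0.001, 0.0]
contact_force: [0.4, -0.5, 0.8]
opening: 0.588
```

```bash
python3 - <<'E'
from h import *
where()
d,T,t=grips(zt=.082); cv2.imwrite("pics/g6.png",cv2.resize(t[:200,:200],None,fx=2,fy=2)); griptop(t)
E
```

```text
t 23.3 tcp mm [526.7 398.4 160.5] yaw 90.01 tilt z [ 0.001  0.    -1.   ] F [ 0.4 -0.5  0.8] open mm 50.2 q [ 0.49  0.29  1.66 -0.    1.19  0.49]
dx 1.5 dy 2.7 [14.9 22.6] 86.2
```

View pics/g6.png

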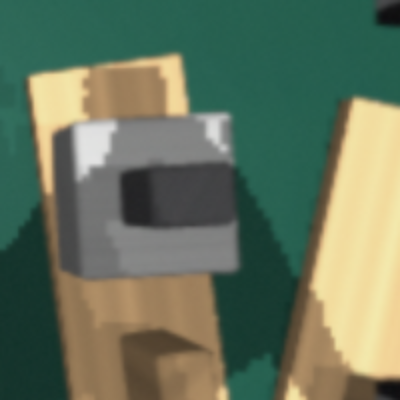

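send_rows(
  translation=[
    [0.04,0.05,0],
    [0,0,0.9],
    [0,0,0.9],
    [0,0,0.9],
    [0,0,0.6],
  ],
  rotation=[
    [0,0,-0.7],
    [0,0,0],
    [0,0,0],
    [0,0,0],
    [0,0,0],
  ],
  grip=[50,50,50,50,50],
)

```text
time: 24.0
eef_pos: [0.5274, 0.3994, 0.0594]
tcp_rot: [0.685, 0.728, -0.001, -0.0]
contact_force: [0.2, 0.4, -0.4]
opening: 0.582
```

send_rows(
  translation=[
    [0,0,0.3],
    [0,0,0],
    [0,0,0],
    [0,0,0],
    [0,0,0],
  ],
  rotation=[
    [0,0,0],
    [0,0,0],
    [0,0,0],
    [0,0,0],
    [0,0,0],
  ],
  grip=[50,40,25,5,5],
)

```text
time: 24.62
eef_pos: [0.5287, 0.4009, 0.0532]
tcp_rot: [0.685, 0.729, 0.001, 0.001]
contact_force: [0.4, -0.8, 3.9]
opening: 0.161
```

send_rows(
  translation=[
    [0,0,0],
    [0,0,-0.3],
    [0,0,-0.6],
    [0,0,-0.9],
    [0,0,-0.9],
  ],
  rotation=[
    [0,0,0],
    [0,0,0],
    [0,0,0],
    [0,0,0],
    [0,0,0],
  ],
  grip=[5,5,5,5,5],
)

```text
time: 25.25
eef_pos: [0.5269, 0.4001, 0.1331]
tcp_rot: [0.685, 0.729, -0.001, -0.0]
contact_force: [-0.0, 0.2, -3.3]
opening: 0.156
```

send_rows(
  translation=[
    [0,0,-1],
    [0,0,-1],
    [0,0,0],
    [0,0,0],
    [0,0,0],
  ],
  rotation=[
    [0,0,0],
    [0,0,-0.9],
    [0,0,0],
    [0,0,0],
    [0,0,0],
  ],
  grip=[5,5,5,5,5],
)

```text
time: 25.88
eef_pos: [0.5264, 0.3997, 0.1899]
tcp_rot: [0.656, 0.755, -0.002, -0.001]
contact_force: [0.0, 0.0, -3.2]
opening: 0.157
```

```bash
python3 - <<'E'
from h import *
where(); print(inframe(*BOX))
E
```

```text
t 25.9 tcp mm [526.4 399.7 189.9] yaw 98.01 tilt z [-0.004 -0.002 -1.   ] F [ 0.   0.  -3.2] open mm 13.4 q [0.5  0.27 1.63 0.   1.25 0.36]
[ 31.2 695.4]
```

send_rows(
  translation=[
    [-0.5,-0.1,0],
    [-1,-0.1,0],
    [-1,-0.1,0],
    [-1,-0.1,0],
    [-1,-0.1,0],
  ],
  rotation=[
    [0,0,0],
    [0,0,0],
    [0,0,0],
    [0,0,0],
    [0,0,0],
  ],
  grip=[5,5,5,5,5],
)

```text
time: 26.5
eef_pos: [0.5311, 0.2626, 0.1918]
tcp_rot: [0.656, 0.755, -0.001, -0.0]
contact_force: [0.3, 0.5, -3.8]
opening: 0.158
```

send_rows(
  translation=[
    [-1,-0.1,0],
    [-1,-0.1,0],
    [-1,-0.1,0],
    [-1,-0.1,0],
    [-1,-0.1,0],
  ],
  rotation=[
    [0,0,0],
    [0,0,0],
    [0,0,0],
    [0,0,0],
    [0,0,0],
  ],
  grip=[5,5,5,5,5],
)

```text
time: 27.12
eef_pos: [0.537, 0.1121, 0.192]
tcp_rot: [0.656, 0.755, -0.001, -0.0]
contact_force: [0.9, -1.0, -3.0]
opening: 0.159
```

send_rows(
  translation=[
    [-1,-0.1,0],
    [-1,-0.1,0],
    [-1,-0.1,0],
    [-1,-0.1,0],
    [-1,-0.1,0],
  ],
  rotation=[
    [0,0,0],
    [0,0,0],
    [0,0,0],
    [0,0,0],
    [0,0,0],
  ],
  grip=[5,5,5,5,5],
)

```text
time: 27.75
eef_pos: [0.543, -0.0383, 0.192]
tcp_rot: [0.656, 0.755, -0.0, -0.0]
contact_force: [1.1, 0.2, -3.6]
opening: 0.154
```

send_rows(
  translation=[
    [-1,-0.1,0],
    [-1,-0.1,0],
    [-1,-0.1,0],
    [-1,-0.08,0],
    [-1,0,0],
  ],
  rotation=[
    [0,0,0],
    [0,0,0],
    [0,0,0],
    [0,0,0],
    [0,0,0],
  ],
  grip=[5,5,5,5,5],
)

```text
time: 28.38
eef_pos: [0.5525, -0.1882, 0.1919]
tcp_rot: [0.656, 0.755, -0.0, -0.001]
contact_force: [0.6, 0.1, -3.0]
opening: 0.156
```

send_rows(
  translation=[
    [-1,0,0],
    [-1,0,0],
    [-1,0,0],
    [-1,0,0],
    [-0.85,0,0],
  ],
  rotation=[
    [0,0,0],
    [0,0,0],
    [0,0,0],
    [0,0,0],
    [0,0,0],
  ],
  grip=[5,5,5,5,5],
)

```text
time: 29.0
eef_pos: [0.5728, -0.3323, 0.1917]
tcp_rot: [0.656, 0.755, -0.0, -0.001]
contact_force: [0.6, 0.9, -3.7]
opening: 0.157
```

send_rows(
  translation=[
    [0,0,0],
    [0,0,0],
    [0,0,0],
    [0,0,0],
  ],
  rotation=[
    [0,0,0],
    [0,0,0],
    [0,0,0],
    [0,0,0],
  ],
  grip=[5,5,5,5],
)

```text
time: 29.5
eef_pos: [0.574, -0.3301, 0.1926]
tcp_rot: [0.655, 0.755, 0.0, -0.0]
contact_force: [-0.7, -0.4, -3.5]
opening: 0.161
```

```bash
python3 - <<'E'
from h import *
where(); print(inframe(*BOX))
E
```

```text
t 29.5 tcp mm [ 574.  -330.1  192.6] yaw 98.10 tilt z [-0.  0. -1.] F [-0.7 -0.4 -3.5] open mm 13.8 q [-0.67  0.27  1.62  0.    1.25 -0.82]
[-23.2 -33.9]
```

send_rows(
  translation=[
    [0,-0.07,0.9],
    [0,0,0.9],
    [0,0,0.9],
    [0,0,0.8],
    [0,0,0.6],
  ],
  rotation=[
    [0,0,0],
    [0,0,0],
    [0,0,0],
    [0,0,0],
    [0,0,0],
  ],
  grip=[5,5,5,5,5],
)

```text
time: 30.12
eef_pos: [0.5717, -0.3304, 0.0683]
tcp_rot: [0.656, 0.755, -0.0, -0.001]
contact_force: [-0.5, -1.1, -3.8]
opening: 0.161
```

send_rows(
  translation=[
    [0,0,0.3],
    [0,0,0.2],
    [0,0,0.08],
    [0,0,0],
  ],
  rotation=[
    [0,0,0],
    [0,0,0],
    [0,0,0],
    [0,0,0],
  ],
  grip=[5,5,5,5],
)

```text
time: 30.62
eef_pos: [0.5722, -0.3314, 0.0527]
tcp_rot: [0.656, 0.755, 0.0, 0.0]
contact_force: [-1.0, -0.2, -2.8]
opening: 0.154
```

send_rows(
  translation=[
    [0,0,0.04],
    [0,0,0],
    [0,0,0],
    [0,0,-0.6],
    [0,0,-0.9],
  ],
  rotation=[
    [0,0,0],
    [0,0,0],
    [0,0,0],
    [0,0,0],
    [0,0,0],
  ],
  grip=[5,34,34,34,34],
)

```text
time: 31.25
eef_pos: [0.5718, -0.331, 0.0969]
tcp_rot: [0.656, 0.755, -0.0, -0.0]
contact_force: [-0.0, -0.0, 0.4]
opening: 0.399
```

send_rows(
  translation=[
    [-0.4,0,-1],
    [-0.4,0,-1],
    [-0.4,0,-1],
    [-0.4,0,-1],
    [-0.4,0,-1],
  ],
  rotation=[
    [0,0,0],
    [0,0,0],
    [0,0,0],
    [0,0,0],
    [0,0,0],
  ],
  grip=[34,34,34,34,34],
)

```text
time: 31.88
eef_pos: [0.5806, -0.3911, 0.2492]
tcp_rot: [0.656, 0.755, -0.0, 0.001]
contact_force: [0.2, 0.4, -0.2]
opening: 0.4
```

send_rows(
  translation=[
    [0,0,0],
    [0,0,0],
    [0,0,0],
  ],
  rotation=[
    [0,0,0],
    [0,0,0],
    [0,0,0],
  ],
  grip=[34,34,34],
)

```text
time: 32.25
eef_pos: [0.5797, -0.3894, 0.2438]
tcp_rot: [0.656, 0.755, 0.0, -0.002]
contact_force: [0.3, 0.6, -0.2]
opening: 0.394
```

```bash
python3 - <<'E'
from h import *
where()
d,T=shot();
cv2.imwrite("pics/w7.png",d["image"])
E
```

```text
t 32.2 tcp mm [ 579.7 -389.4  243.8] yaw 98.07 tilt z [-0.003  0.003 -1.   ] F [ 0.3  0.6 -0.2] open mm 33.6 q [-0.74  0.32  1.47  0.    1.36 -0.88]
```

View pics/w7.png

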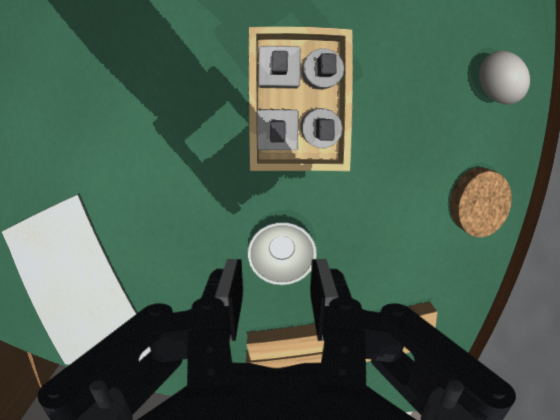

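send_rows(
  translation=[
    [0.5,0,-0.5],
    [1,0,-0.5],
    [1,0,-0.5],
    [1,0,-0.3],
    [1,0,0],
  ],
  rotation=[
    [0,0,0],
    [0,0,0],
    [0,0,0],
    [0,0,0],
    [0,0,0],
  ],
  grip=[50,50,50,50,50],
)

```text
time: 32.92
eef_pos: [0.5616, -0.2552, 0.3024]
tcp_rot: [0.656, 0.755, 0.0, 0.002]
contact_force: [-0.0, 0.1, 0.4]
opening: 0.589
```

send_rows(
  translation=[
    [1,0,0],
    [1,0,0],
    [1,0,0],
    [1,0,0],
    [1,0,0],
  ],
  rotation=[
    [0,0,0],
    [0,0,0],
    [0,0,0],
    [0,0,0],
    [0,0,0],
  ],
  grip=[50,50,50,50,50],
)

```text
time: 33.55
eef_pos: [0.5399, -0.1064, 0.3009]
tcp_rot: [0.656, 0.755, 0.0, 0.0]
contact_force: [-0.1, 0.9, 0.3]
opening: 0.584
```

send_rows(
  translation=[
    [1,0,0],
    [1,0,0],
    [1,0,0],
    [1,0,0],
    [1,0,0],
  ],
  rotation=[
    [0,0,0],
    [0,0,0],
    [0,0,0],
    [0,0,0],
    [0,0,0],
  ],
  grip=[50,50,50,50,50],
)

```text
time: 34.17
eef_pos: [0.5187, 0.0419, 0.3009]
tcp_rot: [0.655, 0.755, 0.0, 0.0]
contact_force: [0.4, -0.3, 0.4]
opening: 0.587
```

send_rows(
  translation=[
    [1,-0.1,0],
    [1,-0.1,0],
    [0.7,-0.1,0],
    [0,0,0],
    [0,0,0],
  ],
  rotation=[
    [0,0,0],
    [0,0,0],
    [0,0,0],
    [0,0,1],
    [0,0,1],
  ],
  grip=[50,50,50,50,50],
)

```text
time: 34.8
eef_pos: [0.4984, 0.1202, 0.3009]
tcp_rot: [0.719, 0.695, 0.0, 0.0]
contact_force: [0.7, -0.9, -0.3]
opening: 0.589
```

send_rows(
  translation=[
    [0,0,0],
    [0,0,0],
    [0,0,0],
    [0,0,0],
    [0,0,0],
  ],
  rotation=[
    [0,0,1],
    [0,0,1],
    [0,0,1],
    [0,0,1],
    [0,0,1],
  ],
  grip=[50,50,50,50,50],
)

```text
time: 35.42
eef_pos: [0.4985, 0.1198, 0.3008]
tcp_rot: [0.853, 0.522, 0.0, 0.0]
contact_force: [-0.7, 0.0, 0.9]
opening: 0.585
```

send_rows(
  translation=[
    [0,0,0],
    [0,0,0],
    [0,0,0],
    [0,0,0],
    [0,0,0],
  ],
  rotation=[
    [0,0,1],
    [0,0,1],
    [0,0,1],
    [0,0,1],
    [0,0,1],
  ],
  grip=[50,50,50,50,50],
)

```text
time: 36.05
eef_pos: [0.4985, 0.1198, 0.3009]
tcp_rot: [0.946, 0.325, 0.001, 0.0]
contact_force: [-0.1, -0.6, -0.6]
opening: 0.586
```

send_rows(
  translation=[
    [0,0,0],
    [0,0,0],
    [0,0,0],
    [0,0,0],
    [0,0,0],
  ],
  rotation=[
    [0,0,1],
    [0,0,1],
    [0,0,1],
    [0,0,1],
    [0,0,1],
  ],
  grip=[50,50,50,50,50],
)

```text
time: 36.67
eef_pos: [0.4985, 0.1198, 0.3008]
tcp_rot: [0.994, 0.113, 0.0, -0.0]
contact_force: [1.1, -1.2, 0.2]
opening: 0.588
```

send_rows(
  translation=[
    [0,0,0],
    [0,0,0],
    [0,0,0],
    [0,0,0],
    [0,0,0],
  ],
  rotation=[
    [0,0,1],
    [0,0,1],
    [0,0,1],
    [0,0,1],
    [0,0,0.76],
  ],
  grip=[50,50,50,50,50],
)

```text
time: 37.3
eef_pos: [0.4985, 0.1198, 0.3009]
tcp_rot: [0.996, -0.094, 0.0, -0.0]
contact_force: [-0.6, -0.7, -0.9]
opening: 0.584
```

```bash
python3 - <<'E'
from h import *
where()
d,T=shot()
a=rect(d,T,.56,.72,-.13,.12,.021,.5); b=rect(d,T,.42,.58,.16,.37,.010,.5); c=rect(d,T,.42,.52,.16,.37,.056,.5)
W=500; f=lambda i: cv2.copyMakeBorder(i,0,0,0,W-min(W,i.shape[1]),0)[:, :W] if i.shape[1]<W else i[:,:W]
print(a.shape,b.shape,c.shape)
L=np.vstack([f(a)]); cv2.imwrite("pics/c8.png",cv2.resize(L,None,fx=1.6,fy=1.6))
cv2.imwrite("pics/w8.png",d["image"]); cv2.imwrite("pics/c8b.png",np.vstack([b,c]))
E
```

```text
t 37.3 tcp mm [498.5 119.8 300.9] yaw -10.84 tilt z [ 0.001  0.    -1.   ] F [-0.6 -0.7 -0.9] open mm 49.8 q [ 0.04 -0.14  1.86  0.    1.42  1.8 ]
(320, 500, 3) (320, 420, 3) (201, 420, 3)
```

View pics/c8.png

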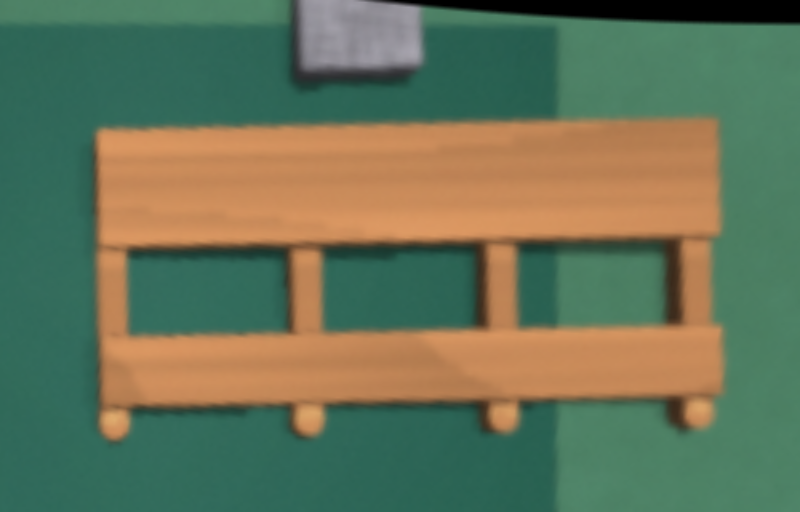

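```bash
cat >> h.py <<'E'
RACK=((624.3,-8.2),1.1)
def boards(d,T,x0=.40,x1=.60,y0=.15,y1=.46):
    """board tops at z=.010: front-half strip gives yaw, side mid-line and front end"""
    t=rect(d,T,x0,x1,y0,y1,.010,.5); h=cv2.cvtColor(t,cv2.COLOR_BGR2HSV)
    m=((h[...,0]>8)&(h[...,0]<32)&(h[...,1]>60)&(h[...,2]>60)).astype(np.uint8); m=cv2.morphologyEx(m,cv2.MORPH_OPEN,np.ones((5,5)))
    for c in cv2.findContours(m,0,1)[0]:
        if cv2.contourArea(c)<8000: continue
        p=c.reshape(-1,2); w=np.c_[x1*1e3-p[:,1]*.5,y1*1e3-p[:,0]*.5].astype(np.float32)
        (cx,cy),wh,a=cv2.minAreaRect(w); a=a if abs(a)<45 else a-90*np.sign(a)
        u=np.array([np.cos(np.radians(a)),np.sin(np.radians(a))]); s=w@u; l=w@np.array([-u[1],u[0]])
        f=s>s.max()-60; lat=(l[f].max()+l[f].min())/2; fr=s.max()
        g=u*(fr-102)+np.array([-u[1],u[0]])*lat
        print("board yaw %.1f wid %.1f len %.1f front-based grip centre"%(a,l[f].max()-l[f].min(),s.max()-s.min()),np.round(g,1))
E
python3 - <<'E'
from h import *
d,T=shot(); boards(d,T)
s=cv2.imread("pics/w5.png")
E
```

```text
board yaw -11.1 wid 51.8 len 134.5 front-based grip centre [456.  228.7]
board yaw -13.2 wid 53.1 len 137.7 front-based grip centre [456.4 322.2]
board yaw 8.0 wid 54.9 len 125.9 front-based grip centre [470.5 389.1]
```

send_rows(
  translation=[
    [-0.5,-0.8,0.9],
    [-0.5,-0.8,0.9],
    [-0.5,-0.8,0.9],
    [-0.5,-0.8,0.9],
    [-0.09,-0.11,0.9],
  ],
  rotation=[
    [0,0,0],
    [0,0,0],
    [0,0,0],
    [0,0,0],
    [0,0,0],
  ],
  grip=[50,50,50,50,50],
)

```text
time: 38.02
eef_pos: [0.4551, 0.2301, 0.1647]
tcp_rot: [0.996, -0.092, 0.0, -0.0]
contact_force: [0.3, -0.0, -0.4]
opening: 0.588
```

send_rows(
  translation=[
    [0,0,0.9],
    [0,0,0.9],
    [0,0,0.9],
    [0,0,0.9],
    [0,0,0.6],
  ],
  rotation=[
    [0,0,0],
    [0,0,0],
    [0,0,0],
    [0,0,0],
    [0,0,0],
  ],
  grip=[50,50,50,50,50],
)

```text
time: 38.65
eef_pos: [0.4555, 0.2286, 0.0381]
tcp_rot: [0.996, -0.093, -0.0, 0.0]
contact_force: [-0.4, -0.2, 0.1]
opening: 0.582
```

send_rows(
  translation=[
    [0,0,0.4],
    [0,0,0.1],
    [0,0,0],
  ],
  rotation=[
    [0,0,0],
    [0,0,0],
    [0,0,0],
  ],
  grip=[50,50,50],
)

```text
time: 39.02
eef_pos: [0.4566, 0.2285, 0.0245]
tcp_rot: [0.996, -0.094, 0.0, -0.0]
contact_force: [0.2, 0.3, 0.2]
opening: 0.587
```

```bash
python3 - <<'E'
from h import *
where()
d,T=shot();cv2.imwrite("pics/w9.png",d["image"])
E
```

```text
t 39.0 tcp mm [456.6 228.5  24.5] yaw -10.75 tilt z [ 0.001  0.    -1.   ] F [0.2 0.3 0.2] open mm 50.1 q [0.27 0.16 2.1  0.   0.88 2.02]
```

View pics/w9.png

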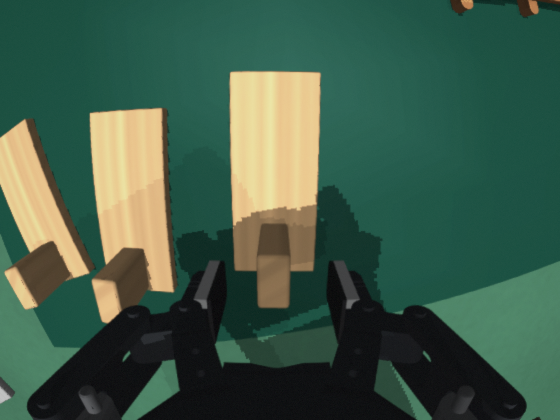

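send_rows(
  translation=[
    [0,0,0],
    [0,0,0],
    [0,0,0],
    [0,0,0],
    [0,0,0],
  ],
  rotation=[
    [0,0,0],
    [0,0,0],
    [0,0,0],
    [0,0,0],
    [0,0,0],
  ],
  grip=[40,25,5,5,5],
  squeeze=60,
)

```text
time: 39.7
eef_pos: [0.4565, 0.2286, 0.0244]
tcp_rot: [0.996, -0.094, 0.0, -0.0]
contact_force: [-0.9, 0.8, 3.4]
opening: 0.16
```

send_rows(
  translation=[
    [0,0,-0.3],
    [0,0,-0.5],
    [0,0,-0.2],
    [0,0,0],
    [0,0,0],
  ],
  rotation=[
    [0,0,0],
    [0,0,0],
    [0,0,-0.8],
    [0,0,-0.8],
    [0,0,-0.8],
  ],
  grip=[5,5,5,5,5],
)

```text
time: 40.33
eef_pos: [0.4564, 0.2284, 0.055]
tcp_rot: [1.0, 0.012, 0.001, -0.0]
contact_force: [0.7, 0.3, -0.2]
opening: 0.164
```

send_rows(
  translation=[
    [0,0.9,0],
    [0,1,0],
    [0,1,0],
    [0,1,0],
    [0,1,0],
  ],
  rotation=[
    [0,0,0],
    [0,0,0],
    [0,0,0],
    [0,0,0],
    [0,0,0],
  ],
  grip=[5,5,5,5,5],
)

```text
time: 40.95
eef_pos: [0.4595, 0.0804, 0.0548]
tcp_rot: [1.0, 0.011, 0.001, 0.0]
contact_force: [0.5, 0.1, -1.3]
opening: 0.162
```

send_rows(
  translation=[
    [0,1,0],
    [0,1,0],
    [0,1,0],
    [0,1,0],
    [0,0.9,0],
  ],
  rotation=[
    [0,0,0],
    [0,0,0],
    [0,0,0],
    [0,0,0],
    [0,0,0],
  ],
  grip=[5,5,5,5,5],
)

```text
time: 41.58
eef_pos: [0.4627, -0.0668, 0.0548]
tcp_rot: [1.0, 0.011, 0.0, 0.0]
contact_force: [-0.7, 0.1, -1.8]
opening: 0.156
```

send_rows(
  translation=[
    [0,0,0],
    [0,0,0],
    [0,0,0],
  ],
  rotation=[
    [0,0,0],
    [0,0,0],
    [0,0,0],
  ],
  grip=[5,5,5],
)

```text
time: 41.95
eef_pos: [0.4623, -0.0647, 0.054]
tcp_rot: [1.0, 0.011, -0.0, -0.0]
contact_force: [-0.4, -0.4, -1.5]
opening: 0.163
```

```bash
python3 - <<'E'
from h import *
where(); print(inframe(*RACK))
d,T=shot();cv2.imwrite("pics/w10.png",d["image"])
print([np.round(proj(d,T,(np.array([[np.cos(.0192),-np.sin(.0192)],[np.sin(.0192),np.cos(.0192)]])@p+np.array(RACK[0])).tolist()/np.array(1000) if 0 else np.append((np.array([[np.cos(.0192),-np.sin(.0192)],[np.sin(.0192),np.cos(.0192)]])@p+np.array(RACK[0]))/1000,.013)),0) for p in [(-40,-31),(-40,-93)]])
E
```

```text
t 42.0 tcp mm [462.3 -64.7  54. ] yaw 1.31 tilt z [-0.  0. -1.] F [-0.4 -0.4 -1.5] open mm 13.9 q [-0.36  0.02  2.19  0.    0.94  1.19]
[-163.   -53.4]
[array([241.,  42.]), array([339.,  43.])]
```

View pics/w10.png

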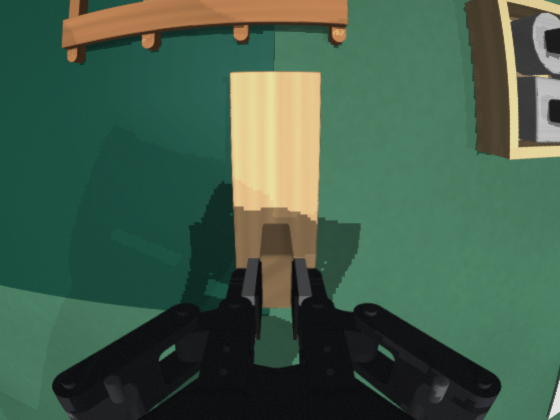

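send_rows(
  translation=[
    [0,0.29,0.3],
    [0,0,0.4],
    [0,0,0.25],
    [0,0,0],
    [0,0,0],
  ],
  rotation=[
    [0,0,0.04],
    [0,0,0],
    [0,0,0],
    [0,0,0],
    [0,0,0],
  ],
  grip=[5,5,5,5,5],
)

```text
time: 42.62
eef_pos: [0.4625, -0.0741, 0.0249]
tcp_rot: [1.0, 0.009, -0.0, -0.0]
contact_force: [-0.9, 0.3, -0.7]
opening: 0.168
```

```bash
python3 - <<'E'
from h import *
where(); print(inframe(*RACK))
E
```

```text
t 42.6 tcp mm [462.5 -74.1  24.9] yaw 1.05 tilt z [-0.001  0.    -1.   ] F [-0.9  0.3 -0.7] open mm 14.3 q [-0.38  0.07  2.2   0.    0.87  1.18]
[-163.1  -62.8]
```

send_rows(
  translation=[
    [0.3,-0.02,0],
    [0.4,0,0],
    [0.4,0,0],
    [0.4,0,0],
    [0,0,0],
  ],
  rotation=[
    [0,0,0],
    [0,0,0],
    [0,0,0],
    [0,0,0],
    [0,0,0],
  ],
  grip=[5,5,5,5,5],
)

```text
time: 43.25
eef_pos: [0.5089, -0.0729, 0.0256]
tcp_rot: [1.0, 0.009, 0.0, 0.0]
contact_force: [0.5, -0.1, -1.5]
opening: 0.159
```

```bash
python3 - <<'E'
from h import *
where(); print(inframe(*RACK))
E
```

```text
t 43.2 tcp mm [508.9 -72.9  25.6] yaw 1.08 tilt z [ 0.001 -0.    -1.   ] F [ 0.5 -0.1 -1.5] open mm 13.6 q [-0.34  0.17  2.09  0.    0.89  1.21]
[-116.7  -62.5]
```

send_rows(
  translation=[
    [0.5,0,0],
    [0.5,0,0],
    [0.5,0,0],
    [0.3,0,0],
    [0.1,0,0],
  ],
  rotation=[
    [0,0,0],
    [0,0,0],
    [0,0,0],
    [0,0,0],
    [0,0,0],
  ],
  grip=[5,5,5,5,5],
)

```text
time: 43.88
eef_pos: [0.5653, -0.0718, 0.0254]
tcp_rot: [1.0, 0.009, -0.0, 0.0]
contact_force: [-1.1, -0.7, -0.6]
opening: 0.163
```

send_rows(
  translation=[
    [0.06,0,0],
    [0.06,0,0],
  ],
  rotation=[
    [0,0,0],
    [0,0,0],
  ],
  grip=[5,5],
)

```text
time: 44.12
eef_pos: [0.568, -0.0717, 0.0253]
tcp_rot: [1.0, 0.009, -0.0, -0.0]
contact_force: [0.6, 0.0, -0.6]
opening: 0.161
```

```bash
python3 - <<'E'
from h import *
where(); print(inframe(*RACK))
E
```

```text
t 44.1 tcp mm [568.  -71.7  25.3] yaw 1.04 tilt z [-0.001  0.    -1.   ] F [ 0.6  0.  -0.6] open mm 13.7 q [-0.3   0.28  1.95 -0.    0.91  1.25]
[-57.5 -62.4]
```

Not yet touching the stop; nudge on.

send_rows(
  translation=[
    [0.06,0,0],
    [0.06,0,0],
  ],
  rotation=[
    [0,0,0],
    [0,0,0],
  ],
  grip=[5,5],
)

```text
time: 44.38
eef_pos: [0.5712, -0.0717, 0.0254]
tcp_rot: [1.0, 0.009, -0.001, -0.0]
contact_force: [-4.0, -1.0, 1.7]
opening: 0.163
```

send_rows(
  translation=[
    [0.04,0,0],
    [0,0,0],
  ],
  rotation=[
    [0,0,0],
    [0,0,0],
  ],
  grip=[5,5],
)

```text
time: 44.62
eef_pos: [0.5712, -0.0716, 0.025]
tcp_rot: [1.0, 0.009, -0.002, -0.0]
contact_force: [-4.8, -0.7, 1.9]
opening: 0.162
```

send_rows(
  translation=[
    [0.04,0,0],
    [0,0,0],
  ],
  rotation=[
    [0,0,0],
    [0,0,0],
  ],
  grip=[5,5],
)

```text
time: 44.88
eef_pos: [0.5711, -0.0716, 0.0248]
tcp_rot: [1.0, 0.01, -0.004, -0.0]
contact_force: [-8.5, -1.4, 4.2]
opening: 0.163
```

send_rows(
  translation=[
    [-0.03,0,0],
    [0,0,0],
    [0,0,-0.6],
    [0,0,-0.9],
    [0,0,-0.9],
  ],
  rotation=[
    [0,0,0],
    [0,0,0],
    [0,0,0],
    [0,0,0],
    [0,0,0],
  ],
  grip=[40,40,40,40,40],
)

```text
time: 45.5
eef_pos: [0.5742, -0.0717, 0.0998]
tcp_rot: [1.0, 0.009, 0.001, 0.0]
contact_force: [-0.5, -0.2, 0.6]
opening: 0.467
```

send_rows(
  translation=[
    [-0.3,-0.9,-0.6],
    [-0.3,-0.9,0],
    [-0.3,-0.9,0],
    [-0.3,-0.9,0],
    [-0.3,-0.9,0],
  ],
  rotation=[
    [0,0,0],
    [0,0,0],
    [0,0,0],
    [0,0,0],
    [0,0,0],
  ],
  grip=[50,50,50,50,50],
)

```text
time: 46.12
eef_pos: [0.5265, 0.0634, 0.1172]
tcp_rot: [1.0, 0.009, 0.001, 0.0]
contact_force: [-0.1, 0.1, -0.7]
opening: 0.579
```

send_rows(
  translation=[
    [-0.3,-0.9,0],
    [-0.3,-0.9,0],
    [-0.3,-0.9,0],
    [-0.3,-0.9,0],
    [-0.3,-0.9,0],
  ],
  rotation=[
    [0,0,0],
    [0,0,0],
    [0,0,0],
    [0,0,0],
    [0,0,0],
  ],
  grip=[50,50,50,50,50],
)

```text
time: 46.75
eef_pos: [0.479, 0.1979, 0.1173]
tcp_rot: [1.0, 0.009, 0.001, -0.0]
contact_force: [-0.4, -0.2, 0.5]
opening: 0.586
```

send_rows(
  translation=[
    [-0.3,-0.9,0],
    [-0.3,-0.9,0],
    [0,-0.9,0],
    [0,-0.9,0],
    [0,-0.6,0],
  ],
  rotation=[
    [0,0,0],
    [0,0,0],
    [0,0,0],
    [0,0,0],
    [0,0,0],
  ],
  grip=[50,50,50,50,50],
)

```text
time: 47.38
eef_pos: [0.4587, 0.3238, 0.117]
tcp_rot: [1.0, 0.01, 0.001, -0.001]
contact_force: [0.3, -0.4, -0.4]
opening: 0.585
```

send_rows(
  translation=[
    [0,0,0],
    [0,0,0],
    [0,0,0],
    [0,0,0],
  ],
  rotation=[
    [0,0,0.9],
    [0,0,0.9],
    [0,0,0.97],
    [0,0,0],
  ],
  grip=[50,50,50,50],
)

```text
time: 47.88
eef_pos: [0.4585, 0.3224, 0.1162]
tcp_rot: [0.994, -0.111, 0.0, -0.0]
contact_force: [0.2, 0.6, -0.1]
opening: 0.585
```

```bash
python3 - <<'E'
from h import *
where()
d,T=shot(); boards(d,T,.40,.62); cv2.imwrite("pics/w11.png",d["image"])
E
```

```text
t 47.9 tcp mm [458.5 322.4 116.2] yaw -12.75 tilt z [ 0.001  0.    -1.   ] F [ 0.2  0.6 -0.1] open mm 49.9 q [ 0.43  0.13  1.94 -0.    1.07  2.23]
board yaw -12.6 wid 50.3 len 135.3 front-based grip centre [455.5 323.5]
board yaw 7.7 wid 51.7 len 130.0 front-based grip centre [470.1 391.1]
```

send_rows(
  translation=[
    [-0.1,0,0.8],
    [0,0,0.9],
    [0,0,0.8],
    [0,0,0.4],
    [0,0,0.14],
  ],
  rotation=[
    [0,0,0],
    [0,0,0],
    [0,0,0],
    [0,0,0],
    [0,0,0],
  ],
  grip=[50,50,50,50,50],
)

```text
time: 48.55
eef_pos: [0.4551, 0.3229, 0.0238]
tcp_rot: [0.994, -0.111, -0.0, 0.0]
contact_force: [-0.6, -0.2, -0.4]
opening: 0.587
```

send_rows(
  translation=[
    [0,0,0],
    [0,0,0],
    [0,0,0],
    [0,0,0],
    [0,0,0],
  ],
  rotation=[
    [0,0,0],
    [0,0,0],
    [0,0,0],
    [0,0,0],
    [0,0,0],
  ],
  grip=[40,25,5,5,5],
)

```text
time: 49.18
eef_pos: [0.4561, 0.3236, 0.0253]
tcp_rot: [0.994, -0.112, 0.001, -0.001]
contact_force: [-0.2, 1.6, 4.6]
opening: 0.164
```

send_rows(
  translation=[
    [0,0,-0.3],
    [0,0,-0.5],
    [0,0,-0.2],
    [0,0,0],
    [0,0,0],
  ],
  rotation=[
    [0,0,0],
    [0,0,0],
    [0,0,-0.9],
    [0,0,-0.9],
    [0,0,-0.97],
  ],
  grip=[5,5,5,5,5],
)

```text
time: 49.8
eef_pos: [0.4552, 0.3228, 0.0549]
tcp_rot: [1.0, 0.011, 0.0, 0.0]
contact_force: [0.8, -0.8, -0.7]
opening: 0.16
```

send_rows(
  translation=[
    [0,0.9,0],
    [0,1,0],
    [0,1,0],
    [0,1,0],
    [0,1,0],
  ],
  rotation=[
    [0,0,0],
    [0,0,0],
    [0,0,0],
    [0,0,0],
    [0,0,0],
  ],
  grip=[5,5,5,5,5],
)

```text
time: 50.42
eef_pos: [0.4578, 0.175, 0.0548]
tcp_rot: [1.0, 0.009, 0.0, 0.0]
contact_force: [1.3, 0.2, 0.4]
opening: 0.162
```

send_rows(
  translation=[
    [0,1,0],
    [0,1,0],
    [0,1,0],
    [0,1,0],
    [0,1,0],
  ],
  rotation=[
    [0,0,0],
    [0,0,0],
    [0,0,0],
    [0,0,0],
    [0,0,0],
  ],
  grip=[5,5,5,5,5],
)

```text
time: 51.05
eef_pos: [0.4605, 0.025, 0.0549]
tcp_rot: [1.0, 0.009, 0.0, 0.0]
contact_force: [0.1, -0.2, -0.4]
opening: 0.16
```

send_rows(
  translation=[
    [0,0.9,0],
    [0,0.35,0],
    [0,0,0],
    [0,0,0],
    [0,0,0],
  ],
  rotation=[
    [0,0,0],
    [0,0,0],
    [0,0,0],
    [0,0,0],
    [0,0,0],
  ],
  grip=[5,5,5,5,5],
)

```text
time: 51.68
eef_pos: [0.4612, -0.0107, 0.0542]
tcp_rot: [1.0, 0.01, -0.0, -0.0]
contact_force: [0.1, -0.1, 0.2]
opening: 0.163
```

```bash
cat >> h.py <<'E'
def held(d,T):
    """held board's yaw and lateral offset in the tool frame from its front half (top at underside+10)"""
    s=T[1]; zt=s[2]-.0145; y0=s[1]; t=rect(d,T,s[0]+.04,s[0]+.12,y0-.045,y0+.045,zt,.5); h=cv2.cvtColor(t,cv2.COLOR_BGR2HSV)
    m=((h[...,0]>8)&(h[...,0]<32)&(h[...,1]>60)&(h[...,2]>60)).astype(np.uint8); L=[];X=[]
    for r in range(45,140,5):
        c=np.flatnonzero(m[r]); L.append((45-(c[0]+c[-1])/4)); X.append(120-r/2)
    k=np.polyfit(X,L,1); print("held board: yaw world %.2f, lateral world-y at grip %.1f, at front %.1f"%(np.degrees(np.arctan(k[0])),k[1],np.polyval(k,102)))
E
python3 - <<'E'
from h import *
where(); print(inframe(*RACK))
d,T=shot(); held(d,T)
E
```

```text
t 51.7 tcp mm [461.2 -10.7  54.2] yaw 1.12 tilt z [-0.  0. -1.] F [ 0.1 -0.1  0.2] open mm 13.9 q [-0.24  0.    2.2   0.    0.94  1.31]
[-163.1    0.7]
held board: yaw world -12.18, lateral world-y at grip 15.6, at front -6.4
```

```bash
python3 - <<'E'
from h import *
d,T=shot(); cv2.imwrite("pics/w12.png",d["image"])
h=cv2.cvtColor(d["image"],cv2.COLOR_BGR2HSV)
for n in("pics/w10.png",None):
    im=cv2.imread(n) if n else d["image"]; h=cv2.cvtColor(im,cv2.COLOR_BGR2HSV)
    m=((h[...,0]>8)&(h[...,0]<32)&(h[...,1]>60)&(h[...,2]>60))
    for v in range(60,220,20):
        c=np.flatnonzero(m[v,180:380])+180; print(v,(c.min(),c.max(),len(c)) if len(c) else None, end="; ")
    print()
E
```

```text
60 None; 80 (np.int64(230), np.int64(320), 91); 100 (np.int64(230), np.int64(320), 91); 120 (np.int64(230), np.int64(320), 91); 140 (np.int64(231), np.int64(319), 89); 160 (np.int64(231), np.int64(319), 89); 180 (np.int64(232), np.int64(318), 87); 200 (np.int64(232), np.int64(318), 87); 
60 (np.int64(334), np.int64(379), 46); 80 (np.int64(230), np.int64(379), 137); 100 (np.int64(230), np.int64(320), 91); 120 (np.int64(231), np.int64(319), 89); 140 (np.int64(231), np.int64(319), 89); 160 (np.int64(232), np.int64(318), 87); 180 (np.int64(232), np.int64(318), 87); 200 (np.int64(233), np.int64(317), 85);
```

send_rows(
  translation=[
    [0,0.02,0.3],
    [0,0,0.4],
    [0,0,0.25],
    [0,0,0],
    [0,0,0],
  ],
  rotation=[
    [0,0,0],
    [0,0,0],
    [0,0,0],
    [0,0,0],
    [0,0,0],
  ],
  grip=[5,5,5,5,5],
)

```text
time: 52.4
eef_pos: [0.4613, -0.012, 0.0254]
tcp_rot: [1.0, 0.009, -0.0, -0.0]
contact_force: [-0.9, 1.1, -0.6]
opening: 0.163
```

send_rows(
  translation=[
    [0.3,0,0],
    [0.4,0,0],
    [0.4,0,0],
    [0.4,0,0],
    [0,0,0],
  ],
  rotation=[
    [0,0,0],
    [0,0,0],
    [0,0,0],
    [0,0,0],
    [0,0,0],
  ],
  grip=[5,5,5,5,5],
)

```text
time: 53.02
eef_pos: [0.5076, -0.0113, 0.0258]
tcp_rot: [1.0, 0.009, 0.0, 0.0]
contact_force: [-1.1, -0.3, -0.9]
opening: 0.162
```

```bash
python3 - <<'E'
from h import *
where(); print(inframe(*RACK))
E
```

```text
t 53.0 tcp mm [507.6 -11.3  25.8] yaw 1.06 tilt z [ 0.001 -0.    -1.   ] F [-1.1 -0.3 -0.9] open mm 13.8 q [-0.22  0.15  2.1   0.    0.88  1.33]
[-116.8   -0.9]
```

send_rows(
  translation=[
    [0.5,-0.02,0],
    [0.5,0,0],
    [0.5,0,0],
    [0.3,0,0],
    [0.1,0,0],
  ],
  rotation=[
    [0,0,0],
    [0,0,0],
    [0,0,0],
    [0,0,0],
    [0,0,0],
  ],
  grip=[5,5,5,5,5],
)

```text
time: 53.65
eef_pos: [0.5639, -0.0096, 0.0256]
tcp_rot: [1.0, 0.009, -0.0, -0.0]
contact_force: [-0.1, -0.6, -0.6]
opening: 0.16
```

send_rows(
  translation=[
    [0.06,0,0],
    [0.06,0,0],
    [0.06,0,0],
    [0,0,0],
  ],
  rotation=[
    [0,0,0],
    [0,0,0],
    [0,0,0],
    [0,0,0],
  ],
  grip=[5,5,5,5],
)

```text
time: 54.15
eef_pos: [0.5687, -0.0095, 0.0257]
tcp_rot: [1.0, 0.009, 0.0, 0.0]
contact_force: [0.4, -0.5, -1.2]
opening: 0.162
```

send_rows(
  translation=[
    [0.06,0,0],
    [0,0,0],
  ],
  rotation=[
    [0,0,0],
    [0,0,0],
  ],
  grip=[5,5],
)

```text
time: 54.4
eef_pos: [0.5688, -0.0095, 0.0255]
tcp_rot: [1.0, 0.009, -0.002, -0.0]
contact_force: [-5.3, -0.9, 2.6]
opening: 0.161
```

send_rows(
  translation=[
    [0.04,0,0],
    [0,0,0],
  ],
  rotation=[
    [0,0,0],
    [0,0,0],
  ],
  grip=[5,5],
)

```text
time: 54.65
eef_pos: [0.5687, -0.0094, 0.0254]
tcp_rot: [1.0, 0.01, -0.004, -0.0]
contact_force: [-7.7, -1.0, 5.7]
opening: 0.16
```

```bash
python3 - <<'E'
from h import *
where(); print(inframe(*RACK))
E
```

```text
t 54.6 tcp mm [568.7  -9.4  25.4] yaw 1.10 tilt z [-0.008  0.    -1.   ] F [-7.7 -1.   5.7] open mm 13.7 q [-0.19  0.28  1.95 -0.    0.92  1.36]
[-55.6  -0.2]
```

send_rows(
  translation=[
    [-0.03,0,0],
    [0,0,0],
    [0,0,-0.6],
    [0,0,-0.9],
    [0,0,-0.9],
  ],
  rotation=[
    [0,0,0],
    [0,0,0],
    [0,0,0],
    [0,0,0],
    [0,0,0],
  ],
  grip=[40,40,40,40,40],
)

```text
time: 55.28
eef_pos: [0.5715, -0.0095, 0.0999]
tcp_rot: [1.0, 0.009, 0.001, 0.0]
contact_force: [0.1, 0.4, -0.0]
opening: 0.465
```

send_rows(
  translation=[
    [-0.3,-0.9,-0.6],
    [-0.3,-0.9,0],
    [-0.3,-0.9,0],
    [-0.3,-0.9,0],
    [-0.3,-0.9,0],
  ],
  rotation=[
    [0,0,0],
    [0,0,0],
    [0,0,0],
    [0,0,0],
    [0,0,0],
  ],
  grip=[50,50,50,50,50],
)

```text
time: 55.9
eef_pos: [0.5238, 0.1257, 0.1175]
tcp_rot: [1.0, 0.009, 0.001, -0.0]
contact_force: [-0.4, -0.8, -0.8]
opening: 0.587
```

send_rows(
  translation=[
    [-0.3,-0.9,0],
    [-0.3,-0.9,0],
    [-0.3,-0.9,0],
    [-0.3,-0.9,0],
    [-0.3,-0.9,0],
  ],
  rotation=[
    [0,0,0],
    [0,0,0],
    [0,0,0],
    [0,0,0],
    [0,0,0],
  ],
  grip=[50,50,50,50,50],
)

```text
time: 56.52
eef_pos: [0.4763, 0.2601, 0.1175]
tcp_rot: [1.0, 0.009, 0.001, -0.0]
contact_force: [-0.3, -0.5, 0.5]
opening: 0.588
```

send_rows(
  translation=[
    [0,-0.9,0],
    [0,-0.9,0],
    [0,-0.9,0],
    [0,-0.9,0],
    [0,-0.8,0],
  ],
  rotation=[
    [0,0,0],
    [0,0,0],
    [0,0,0],
    [0,0,0],
    [0,0,0],
  ],
  grip=[50,50,50,50,50],
)

```text
time: 57.15
eef_pos: [0.474, 0.3923, 0.1172]
tcp_rot: [1.0, 0.009, 0.001, -0.001]
contact_force: [-0.0, 0.3, 0.4]
opening: 0.582
```

send_rows(
  translation=[
    [0,0,0],
    [0,0,0],
    [0,0,0],
    [0,0,0],
  ],
  rotation=[
    [0,0,-0.67],
    [0,0,-0.67],
    [0,0,0],
    [0,0,0],
  ],
  grip=[50,50,50,50],
)

```text
time: 57.65
eef_pos: [0.4737, 0.391, 0.1161]
tcp_rot: [0.998, 0.067, 0.0, -0.0]
contact_force: [0.1, 0.9, -0.0]
opening: 0.588
```

```bash
python3 - <<'E'
from h import *
where()
d,T=shot(); boards(d,T,.40,.62,.2,.46)
E
```

```text
t 57.6 tcp mm [473.7 391.  116.1] yaw 7.69 tilt z [ 0.001  0.    -1.   ] F [ 0.1  0.9 -0. ] open mm 50.2 q [0.53 0.24 1.8  0.   1.09 1.96]
board yaw 7.8 wid 50.2 len 135.6 front-based grip centre [470.1 392.5]
```

send_rows(
  translation=[
    [-0.11,-0.06,0.8],
    [0,0,0.9],
    [0,0,0.8],
    [0,0,0.4],
    [0,0,0.14],
  ],
  rotation=[
    [0,0,0],
    [0,0,0],
    [0,0,0],
    [0,0,0],
    [0,0,0],
  ],
  grip=[50,50,50,50,50],
)

```text
time: 58.32
eef_pos: [0.4698, 0.392, 0.024]
tcp_rot: [0.998, 0.067, -0.0, 0.0]
contact_force: [-0.6, -0.3, -0.7]
opening: 0.582
```

send_rows(
  translation=[
    [0,0,0],
    [0,0,0],
    [0,0,0],
    [0,0,0],
    [0,0,0],
  ],
  rotation=[
    [0,0,0],
    [0,0,0],
    [0,0,0],
    [0,0,0],
    [0,0,0],
  ],
  grip=[40,25,5,5,5],
)

```text
time: 58.95
eef_pos: [0.4707, 0.3929, 0.0258]
tcp_rot: [0.998, 0.068, 0.001, -0.001]
contact_force: [-1.7, 1.1, 5.9]
opening: 0.16
```

send_rows(
  translation=[
    [0,0,-0.3],
    [0,0,-0.5],
    [0,0,-0.2],
    [0,0,0],
    [0,0,0],
  ],
  rotation=[
    [0,0,0],
    [0,0,0],
    [0,0,0.66],
    [0,0,0.66],
    [0,0,0],
  ],
  grip=[5,5,5,5,5],
)

```text
time: 59.58
eef_pos: [0.47, 0.3921, 0.0551]
tcp_rot: [1.0, 0.01, 0.0, 0.0]
contact_force: [-0.1, -0.0, -0.5]
opening: 0.159
```

send_rows(
  translation=[
    [-0.1,0.9,0],
    [-0.2,1,0],
    [-0.25,1,0],
    [0,1,0],
    [0,1,0],
  ],
  rotation=[
    [0,0,0],
    [0,0,0],
    [0,0,0],
    [0,0,0],
    [0,0,0],
  ],
  grip=[5,5,5,5,5],
)

```text
time: 60.2
eef_pos: [0.4562, 0.2439, 0.0547]
tcp_rot: [1.0, 0.011, -0.0, 0.0]
contact_force: [0.2, 0.9, -0.5]
opening: 0.16
```

send_rows(
  translation=[
    [0,1,0],
    [0,1,0],
    [0,1,0],
    [0,1,0],
    [0,1,0],
  ],
  rotation=[
    [0,0,0],
    [0,0,0],
    [0,0,0],
    [0,0,0],
    [0,0,0],
  ],
  grip=[5,5,5,5,5],
)

```text
time: 60.82
eef_pos: [0.4593, 0.0939, 0.0548]
tcp_rot: [1.0, 0.011, 0.0, 0.0]
contact_force: [0.4, 0.2, -0.9]
opening: 0.162
```

send_rows(
  translation=[
    [0,0.9,0],
    [0,0.58,0],
    [0,0,0],
    [0,0,0],
    [0,0,0],
  ],
  rotation=[
    [0,0,0],
    [0,0,0],
    [0,0,0],
    [0,0,0],
    [0,0,0],
  ],
  grip=[5,5,5,5,5],
)

```text
time: 61.45
eef_pos: [0.4602, 0.0512, 0.0545]
tcp_rot: [1.0, 0.011, -0.0, -0.0]
contact_force: [-0.1, -0.1, -1.5]
opening: 0.158
```

```bash
python3 - <<'E'
from h import *
where(); print(inframe(*RACK))
d,T=shot(); h=cv2.cvtColor(d["image"],cv2.COLOR_BGR2HSV)
m=((h[...,0]>8)&(h[...,0]<32)&(h[...,1]>60)&(h[...,2]>60))
for v in range(80,220,20):
    c=np.flatnonzero(m[v,180:335])+180; print(v,c.min(),c.max(),len(c), end="; ")
E
```

```text
t 61.5 tcp mm [460.2  51.2  54.5] yaw 1.21 tilt z [-0.  0. -1.] F [-0.1 -0.1 -1.5] open mm 13.5 q [-0.11  0.01  2.2   0.    0.94  1.44]
[-162.9   62.5]
80 231 334 92; 100 231 320 90; 120 232 320 89; 140 232 320 89; 160 232 319 88; 180 233 319 87; 200 234 318 85;
```

send_rows(
  translation=[
    [0,0.01,0.3],
    [0,0,0.4],
    [0,0,0.25],
    [0,0,0],
    [0,0,0],
  ],
  rotation=[
    [0,0,0.02],
    [0,0,0],
    [0,0,0],
    [0,0,0],
    [0,0,0],
  ],
  grip=[5,5,5,5,5],
)

```text
time: 62.12
eef_pos: [0.4602, 0.0503, 0.0257]
tcp_rot: [1.0, 0.009, -0.0, -0.0]
contact_force: [-0.1, 0.8, 2.1]
opening: 0.159
```

send_rows(
  translation=[
    [0.3,0,0],
    [0.4,0,0],
    [0.4,0,0],
    [0.4,0,0],
    [0,0,0],
  ],
  rotation=[
    [0,0,0],
    [0,0,0],
    [0,0,0],
    [0,0,0],
    [0,0,0],
  ],
  grip=[5,5,5,5,5],
)

```text
time: 62.75
eef_pos: [0.5065, 0.0509, 0.026]
tcp_rot: [1.0, 0.009, 0.0, 0.0]
contact_force: [-1.0, 0.1, -0.2]
opening: 0.162
```

```bash
python3 - <<'E'
from h import *
where(); print(inframe(*RACK))
E
```

```text
t 62.8 tcp mm [506.5  50.9  26. ] yaw 1.05 tilt z [ 0.001 -0.    -1.   ] F [-1.   0.1 -0.2] open mm 13.8 q [-0.1   0.16  2.1   0.    0.88  1.45]
[-116.7   61.4]
```

send_rows(
  translation=[
    [0.5,-0.01,0],
    [0.5,0,0],
    [0.5,0,0],
    [0.3,0,0],
    [0.1,0,0],
  ],
  rotation=[
    [0,0,0],
    [0,0,0],
    [0,0,0],
    [0,0,0],
    [0,0,0],
  ],
  grip=[5,5,5,5,5],
)

```text
time: 63.38
eef_pos: [0.5629, 0.0523, 0.0259]
tcp_rot: [1.0, 0.009, -0.0, -0.0]
contact_force: [-0.2, -0.6, 0.1]
opening: 0.167
```

send_rows(
  translation=[
    [0.06,0,0],
    [0.06,0,0],
    [0.06,0,0],
    [0,0,0],
  ],
  rotation=[
    [0,0,0],
    [0,0,0],
    [0,0,0],
    [0,0,0],
  ],
  grip=[5,5,5,5],
)

```text
time: 63.88
eef_pos: [0.5676, 0.0525, 0.026]
tcp_rot: [1.0, 0.009, -0.0, 0.0]
contact_force: [-0.2, -0.2, -0.6]
opening: 0.165
```

send_rows(
  translation=[
    [0.06,0,0],
    [0,0,0],
  ],
  rotation=[
    [0,0,0],
    [0,0,0],
  ],
  grip=[5,5],
)

```text
time: 64.12
eef_pos: [0.5675, 0.0525, 0.0258]
tcp_rot: [1.0, 0.009, -0.003, 0.0]
contact_force: [-5.8, -1.1, 3.3]
opening: 0.158
```

send_rows(
  translation=[
    [0.04,0,0],
    [0,0,0],
  ],
  rotation=[
    [0,0,0],
    [0,0,0],
  ],
  grip=[5,5],
)

```text
time: 64.38
eef_pos: [0.5674, 0.0525, 0.0258]
tcp_rot: [1.0, 0.01, -0.005, 0.0]
contact_force: [-9.3, -1.7, 7.4]
opening: 0.155
```

```bash
python3 - <<'E'
from h import *
where(); print(inframe(*RACK))
E
```

```text
t 64.4 tcp mm [567.4  52.5  25.8] yaw 1.09 tilt z [-0.009 -0.    -1.   ] F [-9.3 -1.7  7.4] open mm 13.2 q [-0.09  0.28  1.95 -0.    0.92  1.47]
[-55.7  61.8]
```

send_rows(
  translation=[
    [-0.03,0,0],
    [0,0,0],
    [0,0,-0.6],
    [0,0,-0.9],
    [0,0,-0.9],
  ],
  rotation=[
    [0,0,0],
    [0,0,0],
    [0,0,0],
    [0,0,0],
    [0,0,0],
  ],
  grip=[40,40,40,40,40],
)

```text
time: 65.0
eef_pos: [0.5705, 0.0525, 0.1003]
tcp_rot: [1.0, 0.009, 0.001, 0.0]
contact_force: [0.5, -0.5, -0.4]
opening: 0.469
```

send_rows(
  translation=[
    [-0.4,0.9,-1],
    [-0.4,0.9,-1],
    [-0.4,0.9,-1],
    [-0.4,0.9,-1],
    [-0.4,0.9,-1],
  ],
  rotation=[
    [0,0,0],
    [0,0,0],
    [0,0,0],
    [0,0,0],
    [0,0,0],
  ],
  grip=[40,40,40,40,40],
)

```text
time: 65.62
eef_pos: [0.5122, -0.0844, 0.2508]
tcp_rot: [1.0, 0.009, 0.001, 0.0]
contact_force: [0.0, -0.3, -0.1]
opening: 0.464
```

send_rows(
  translation=[
    [0,0,-1],
    [0,0,0],
    [0,0,0],
  ],
  rotation=[
    [0,0,0],
    [0,0,0],
    [0,0,0],
  ],
  grip=[40,40,40],
)

```text
time: 66.0
eef_pos: [0.512, -0.0833, 0.2777]
tcp_rot: [1.0, 0.009, -0.0, -0.0]
contact_force: [0.2, 0.5, -0.3]
opening: 0.466
```

```bash
python3 - <<'E'
from h import *
where()
d,T=shot(); cv2.imwrite("pics/w20.png",d["image"])
a=rect(d,T,.50,.70,-.13,.12,.010,.7); b=rect(d,T,.50,.70,-.40,-.18,.046,.7)
n=min(len(a),len(b)); s=np.hstack([a[:n],b[:n]])
f=cv2.resize(s,(800,int(800*s.shape[0]/s.shape[1])))
i=d["image"]; f2=cv2.resize(i,(400,300)); print(f.shape)
cv2.imwrite("pics/final.png",np.vstack([f,np.hstack([f2,np.zeros_like(f2)])])[:600])
E
```

```text
t 66.0 tcp mm [512.  -83.3 277.7] yaw 1.06 tilt z [-0.  0. -1.] F [ 0.2  0.5 -0.3] open mm 39.8 q [-0.36 -0.11  1.87  0.    1.38  1.2 ]
(339, 800, 3)
```

View pics/final.png

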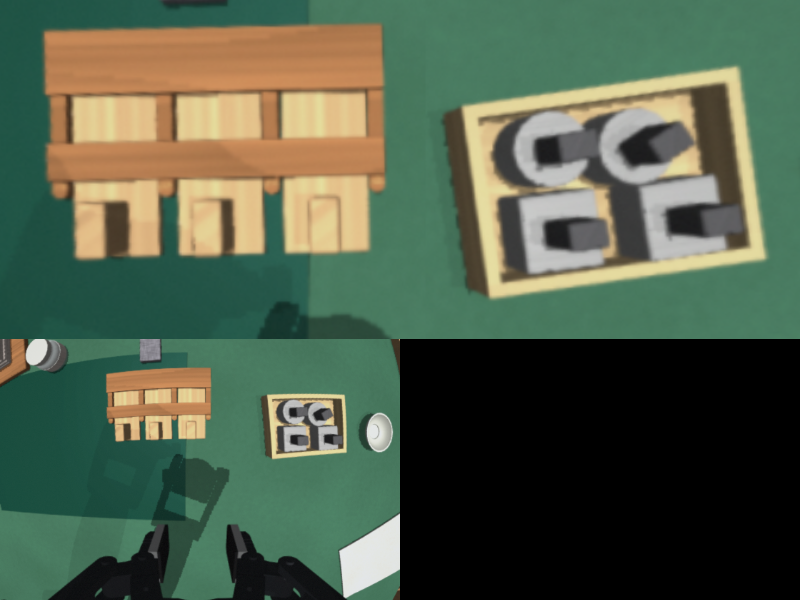

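```bash
python3 - <<'E'
from h import *
d,T=shot(); t=rect(d,T,.52,.68,-.40,-.20,.046,.4); h=cv2.cvtColor(t,cv2.COLOR_BGR2HSV)
m=((h[...,1]<45)&(h[...,2]>110)).astype(np.uint8); m=cv2.morphologyEx(m,cv2.MORPH_OPEN,np.ones((5,5)))
for c in cv2.findContours(m,0,1)[0]:
    if cv2.contourArea(c)<1500: continue
    k=cv2.convexHull(c); (u,v),wh,a=cv2.minAreaRect(k); (uc,vc),r=cv2.minEnclosingCircle(k)
    p=(680-v*.4,-200-u*.4); print(np.round(p,1),inframe(*BOX,p),np.round(np.array(wh)*.4,1),"encl dia %.1f"%(r*.8),"circle c",inframe(*BOX,(680-vc*.4,-200-uc*.4)))
# independent: top camera
d,_=shot("top"); t=rect(d,None,.52,.68,-.40,-.20,.046,.4); h=cv2.cvtColor(t,cv2.COLOR_BGR2HSV)
m=((h[...,1]<45)&(h[...,2]>110)).astype(np.uint8)
for c in cv2.findContours(m,0,1)[0]:
    if cv2.contourArea(c)<1500: continue
    (u,v),wh,a=cv2.minAreaRect(cv2.convexHull(c)); print("top",inframe(*BOX,(680-v*.4,-200-u*.4)),np.round(np.array(wh)*.4,1))
E
```

```text
[ 563.9 -259.6] [-23.5  37.3] [47.2 45.8] encl dia 62.8 circle c [-23.8  37.3]
[ 612.6 -253.1] [25.7 37. ] [45.7 42.8] encl dia 46.4 circle c [25.7 35.6]
[ 592.1 -321.5] [ -4.1 -27.8] [100.8  56.2] encl dia 103.5 circle c [ -3.2 -30.8]
top [-0.9  1.2] [ 94.6 120.4]
```

send_rows(
  translation=[
    [0.2,0.9,0],
    [0,0.9,0],
    [0,0.9,0],
    [0,0.9,0],
    [0,0.9,0],
  ],
  rotation=[
    [0,0,0],
    [0,0,0],
    [0,0,0],
    [0,0,0],
    [0,0,0],
  ],
  grip=[40,40,40,40,40],
)

```text
time: 66.78
eef_pos: [0.5204, -0.2188, 0.2766]
tcp_rot: [1.0, 0.009, -0.001, -0.001]
contact_force: [-0.0, 1.1, 0.4]
opening: 0.466
```

send_rows(
  translation=[
    [0,0.9,0],
    [0,0.9,0],
    [0,0.9,0],
    [0,0,0],
    [0,0,0],
  ],
  rotation=[
    [0,0,0],
    [0,0,0],
    [0,0,0],
    [0,0,0],
    [0,0,0],
  ],
  grip=[40,40,40,40,40],
)

```text
time: 67.4
eef_pos: [0.5222, -0.2992, 0.2778]
tcp_rot: [1.0, 0.009, -0.0, -0.0]
contact_force: [0.5, 1.5, -0.8]
opening: 0.475
```

```bash
python3 - <<'E'
from h import *
where()
d,T=shot(); print("cam",T[0].apply(d["hand_eye"][:3,3])+T[1])
t=rect(d,T,.52,.68,-.40,-.20,.046,.4); cv2.imwrite("pics/box.png",t)
h=cv2.cvtColor(t,cv2.COLOR_BGR2HSV); m=((h[...,1]<45)&(h[...,2]>95)).astype(np.uint8); m=cv2.morphologyEx(m,cv2.MORPH_OPEN,np.ones((5,5)))
for c in cv2.findContours(m,0,1)[0]:
    if cv2.contourArea(c)<1200: continue
    k=cv2.convexHull(c); (u,v),wh,a=cv2.minAreaRect(k)
    print(inframe(*BOX,(680-v*.4,-200-u*.4)),np.round(np.array(wh)*.4,1),cv2.contourArea(c)*.16)
g=cv2.cvtColor(t,cv2.COLOR_BGR2GRAY)
for q in (cv2.HoughCircles(g,cv2.HOUGH_GRADIENT,1,60,param1=120,param2=18,minRadius=50,maxRadius=64)[0]):
    print("circle",inframe(*BOX,(680-q[1]*.4,-200-q[0]*.4)),"dia %.1f"%(q[2]*.8))
# dark grips
m=((h[...,2]<75)&(h[...,1]<80)).astype(np.uint8); m=cv2.morphologyEx(m,cv2.MORPH_OPEN,np.ones((9,9)))
for c in cv2.findContours(m,0,1)[0]:
    if cv2.contourArea(c)>700:
        (u,v),wh,a=cv2.minAreaRect(c); print("dark",inframe(*BOX,(680-v*.4,-200-u*.4)),np.round(np.array(wh)*.4,1),round(a,1))
E
```

```text
t 67.4 tcp mm [ 522.2 -299.2  277.8] yaw 1.04 tilt z [-0.     0.001 -1.   ] F [ 0.5  1.5 -0.8] open mm 40.6 q [-0.69  0.08  1.68  0.    1.38  0.86]
cam [ 0.60061016 -0.29814421  0.44369874]
[-23.7  35.8] [46.4 46.1] 2041.6000000000001
[24.9 34.6] [45.3 44.6] 1590.32
[ -4.9 -28.5] [100.2  55.4] 3616.2400000000002
circle [25.1 35.9] dia 44.6
```

```bash
python3 - <<'E'
from h import *
t0=cv2.imread("pics/box.png"); h=cv2.cvtColor(t0,cv2.COLOR_BGR2HSV)
m=((h[...,1]<45)&(h[...,2]>95)).astype(np.uint8); m=cv2.morphologyEx(m,cv2.MORPH_OPEN,np.ones((5,5)))
for c in cv2.findContours(m,0,1)[0]:
    if cv2.contourArea(c)<1200: continue
    w=np.array([inframe(*BOX,(680-p[1]*.4,-200-p[0]*.4)) for p in cv2.convexHull(c).reshape(-1,2)])
    w=np.array([inframe(*BOX,(680-p[1]*.4,-200-p[0]*.4)) for p in c.reshape(-1,2)])
    q=w[w[:,0]>4]
    if len(q)<20: continue
    for _ in range(6):
        A=np.c_[2*q,np.ones(len(q))]; s=np.linalg.lstsq(A,(q**2).sum(1),rcond=None)[0]; r=np.sqrt(s[2]+s[0]**2+s[1]**2)
        e=np.hypot(*(q-s[:2]).T)-r; q=q[e>-1.0] if (e>-1.0).sum()>20 else q
    print("fit centre",np.round(s[:2],1),"dia %.1f"%(2*r),len(q),"rms %.2f"%e.std())
d,T=shot(); t=rect(d,T,.52,.68,-.40,-.20,.080,.4); h=cv2.cvtColor(t,cv2.COLOR_BGR2HSV)
for th in(60,85):
  m=((h[...,2]<th)&(h[...,1]<110)).astype(np.uint8); m=cv2.morphologyEx(m,cv2.MORPH_OPEN,np.ones((15,15)))
  for c in cv2.findContours(m,0,1)[0]:
    if cv2.contourArea(c)>600:
        (u,v),wh,a=cv2.minAreaRect(c); print(th,"dark",inframe(*BOX,(680-v*.4,-200-u*.4)),np.round(np.array(wh)*.4,1),round(a,1))
E
```

```text
fit centre [25.2 34.7] dia 45.0 284 rms 0.27
fit centre [ 19.8 -14.9] dia 44.5 239 rms 0.17
85 dark [-60.7  19.9] [12.4 11.2] 90.0
```

```bash
python3 - <<'E'
from h import *
d,T=shot(); t=rect(d,T,.52,.68,-.40,-.20,.080,.4); g=cv2.cvtColor(t,cv2.COLOR_BGR2GRAY); h=cv2.cvtColor(t,cv2.COLOR_BGR2HSV)
c,s=np.cos(np.radians(8)),np.sin(np.radians(8))
for n,(bx,by) in {"r1":(25.2,34.7),"r2":(19.8,-14.9),"sq1":(-25.3,-34.5),"sq2":(-23.7,35.8)}.items():
    X=592.3+c*bx-s*by; Y=-293.3+s*bx+c*by; v=int((680-X)/.4); u=int((-200-Y)/.4)
    p=g[v-45:v+45,u-45:u+45]; q,m=cv2.threshold(p,0,1,cv2.THRESH_BINARY_INV+cv2.THRESH_OTSU); m=cv2.morphologyEx(m,cv2.MORPH_OPEN,np.ones((9,9),np.uint8))
    k,lab,st,ce=cv2.connectedComponentsWithStats(m)
    for i in range(1,k):
        if st[i,4]>400: print(n,"otsu",q,"centre off mm (x,y)",np.round([(45-ce[i][1])*.4,(45-ce[i][0])*.4],1),"size",st[i,2:4]*.4,"area",st[i,4]*.16)
E
```

```text
r1 otsu 131.0 centre off mm (x,y) [-1.6 -1.4] size [25.2 20. ] area 431.84000000000003
r2 otsu 135.0 centre off mm (x,y) [-0.9  0.4] size [25.2 23.6] area 398.24
sq1 otsu 132.0 centre off mm (x,y) [-0.1 -0.1] size [25.2 19.6] area 422.24
sq2 otsu 128.0 centre off mm (x,y) [ 1.  -1.1] size [24.8 20. ] area 419.04
```

```bash
python3 -c "
from plant import ticket; print(ticket.sign_off())"
```

```text
the job is handed in; nothing more can be done
None
```

All four weights are standing in the box, and all three boards are home in the rack. I handed the job in at about 68 s of the 210 s. The bar was not in the scene; the weights were square_1, square_2, round_1 and round_2.

**Boards:** each was slid in plain end first until it met the back stop with 8 to 9 N. The closing picture shows all three lying flat in their bays with their rear ends in line. The tool stood within about 0.5 mm of each bay's centre line. The tool position at the stop was 1.3 to 2.6 mm past the nominal home position. That is within the error of my rack and grip measurements, and the contact force confirms the stop.

**Weights:** the last measurements, in the box frame, all lie within the 30 mm (x) and 56 mm (y) limits:

| Weight | x (mm) | y (mm) |
|---|---|---|
| square_1 | −25 | −35 |
| square_2 | −24 | 36 |
| round_1 | 25 | 35 |
| round_2 | 20 | −15 |

**One disagreement:** round_2 was about 19 mm from where I set it down, probably the announced knock. It now stands close to square_1, possibly touching. I left it there because it is within the limits. Its grip top lies within 1 mm of its body centre, so it is upright.

**Failed check:** the weight check from the top camera was too coarse to separate the weights, so these figures come from the wrist camera alone.

I never went near the jar, dish or brush. All three show in the closing picture (the brush only partly), but I did not measure their positions.

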